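# Set the washing-up out to dry

### The job

Set the washed-up things out to dry. Take the chopping board out of its steel holder and lean it at a slant against the front rail of the black dish rack, standing on the counter; lay all the narrow snack plates along the blue drip mat in a straight overlapping fan, the first flat against the stop bar and each next one resting on the one before with about a third of its length; and pluck every steel chilling stone from the grey pocket tray and set it down in the yellow drainer. Leave the soaps, mug, knife and scrubbing block where they are.

Things in the scene. Friction and masses are not known exactly. Their poses are not given: they have to be found in the camera images.
- plate1: Narrow flat stoneware snack plate, terracotta with a blue glazed panel on top, 100 x 44 x 8 mm, 80 g. Origin at the centre of its underside; x along its 100 mm length, y across its width, z up out of the glazed face. Starts flat on the counter; may be absent (None at the start). May be knocked aside by accident, before or after it is laid.
- plate2: Narrow flat stoneware snack plate, terracotta with a blue glazed panel on top, 100 x 44 x 8 mm, 80 g. Origin at the centre of its underside; x along its 100 mm length, y across its width, z up out of the glazed face. Starts flat on the counter; may be absent (None at the start). May be knocked aside by accident, before or after it is laid.
- plate3: Narrow flat stoneware snack plate, terracotta with a blue glazed panel on top, 100 x 44 x 8 mm, 80 g. Origin at the centre of its underside; x along its 100 mm length, y across its width, z up out of the glazed face. Starts flat on the counter; may be absent (None at the start). May be knocked aside by accident, before or after it is laid.
- plate4: Narrow flat stoneware snack plate, terracotta with a blue glazed panel on top, 100 x 44 x 8 mm, 80 g. Origin at the centre of its underside; x along its 100 mm length, y across its width, z up out of the glazed face. Starts flat on the counter; may be absent (None at the start). May be knocked aside by accident, before or after it is laid.
- stone1: Steel chilling stone: upright cylinder, 32 mm in diameter, 45 mm high, red dot on top, 90 g. Origin at the centre of its underside, z along its axis. Starts standing in a pocket of the pocket tray, its foot 5 mm above the counter; may be absent.
- stone2: Steel chilling stone: upright cylinder, 32 mm in diameter, 45 mm high, red dot on top, 90 g. Origin at the centre of its underside, z along its axis. Starts standing in a pocket of the pocket tray, its foot 5 mm above the counter; may be absent.
- stone3: Steel chilling stone: upright cylinder, 32 mm in diameter, 45 mm high, red dot on top, 90 g. Origin at the centre of its underside, z along its axis. Starts standing in a pocket of the pocket tray, its foot 5 mm above the counter; may be absent.
- stone4: Steel chilling stone: upright cylinder, 32 mm in diameter, 45 mm high, red dot on top, 90 g. Origin at the centre of its underside, z along its axis. Starts standing in a pocket of the pocket tray, its foot 5 mm above the counter; may be absent.
- drip_mat: Fixed blue drip mat, 350 mm (x) x 140 mm (y), 5 mm thick, with one raised stop bar across its -x end, 12 mm wide (inner face at x = -163 mm) and 18 mm high above the counter. Origin at the centre of its underside, on the counter. The fan starts at the stop bar and runs along +x; the other edges are open.
- pocket_tray: Fixed grey tray block, 130 x 130 x 22 mm, with four square 36 mm pockets centred at x = +-32, y = +-32 mm, floors 5 mm above the counter. Origin at the centre of its underside; x and y along its sides. The stones stand 28 mm proud of it.
- drainer: Fixed shallow yellow drainer tray, 150 mm (x) x 140 mm (y), rim 22 mm high, walls 4 mm thick, inner floor 4 mm above the counter, black slots painted on the floor. Origin at the centre of its underside.
- board: Wooden chopping board, 160 mm wide (y), 150 mm high (z), 14 mm thick (x), 220 g. Origin at the centre of its lower edge face. Starts standing upright in the steel holder, foot 6 mm above the counter.
- holder: Fixed steel board holder: 70 x 120 mm foot plate 6 mm thick with two upright walls, 100 mm long (y), tops 50 mm above the counter, 18 mm apart (x), between which the board stands. Origin at the centre of its underside.
- rack: Fixed black dish rack, 300 mm deep (x), 260 mm wide (y). Its front faces -x: there a horizontal front rail runs along y, 16 mm square, top 95 mm above the counter. Low and open behind the rail for 180 mm (side rails at the same height); behind that, posts and white plates up to 235 mm high. Origin at the centre of its underside on the counter.
- rack_rail (a point): Middle of the upper front edge of the rack's front rail, 95 mm above the counter; the rail runs along its y, and -x points out of the rack's front to the free counter where the board is to stand.
- red_soap: Red pump soap bottle, 66 mm in diameter, 200 mm high; leave alone. Origin at the underside's centre.
- green_soap: Green pump soap bottle, 66 mm in diameter, 200 mm high; leave alone. Origin at the underside's centre.
- mug: White mug, 76 mm in diameter, 85 mm high; leave alone. Origin at the underside's centre.
- knife: Kitchen knife lying flat, 225 mm long, along its x, 14 mm high; leave alone. Origin on the counter near its middle.
- scrub_block: Green scrubbing block, 90 x 60 x 30 mm; leave alone. Origin at the underside's centre.
Not all that is in view belongs to the job. Leave any orange look-alike of the stone3 alone.

How it is judged:
By the outcome, as a careful person would: the job done as asked, in the order asked, and still so for the second after the job is handed in, with the robot touching nothing.
Of stone1, stone2, stone3, stone4 only 3 to 4 are there at a start; the rules pass over those that are not, and their reading is None.
Of plate1, plate2, plate3, plate4 only 3 to 4 are there at a start; the rules pass over those that are not, and their reading is None.
At some moment in a run one of plate1, plate2, plate3, plate4 may be knocked a few centimetres aside while the robot is not near it.
It also fails if it takes over 210 s, if anything falls off the work surface, if the arm or the gripper's body presses on something with over 40 N, if the wrist force passes 120 N, or if a joint passes its speed limit or range.

### The arm

A 6-joint arm with a two-finger parallel gripper is mounted at the origin on the work surface. World frame = base frame: x ahead of the robot, y to its left, z up, the work surface at z = 0. Lengths are in m, angles in degrees, forces in N, time in s.
With the tool pointing down it reaches from about 0.3 to 0.75 m from the base axis. Payload 8.5 kg.
Tool frame: the origin (TCP) lies on the centre line of the jaws, within the pads' length; the fingertips stand 25 mm ahead of it and the grasp point (between the pads) lies 6 mm ahead of it; z points along the fingers, y is the line along which they close (so a half turn about z gives the same grasp; the last joint's range is limited). The gripper opens to 85 mm and grips with 20 to 120 N. Pads are 22 mm wide; open, the fingers measure 114 mm over their backs; the gripper's body (76 mm by 85 mm) begins 54 mm behind the grasp point. The pads swing forward as they close: fully open they stand 13 mm farther back than shut.
Start: joints at [-86.075, 21.807, 74.336, -0, 83.858, -12.336], TCP at [0.154, -0.528, 0.256] pointing down, gripper open.
Joint ranges: [-178.18, 178.18], [-50.72, 133.34], [12.68, 142.11], [-81.47, 261.47], [9.98, 163.14], [-165.26, 165.26]. Speed limits (degrees/s): [136.94, 136.94, 180, 180, 180, 180].

### API

Orientations are given as a 3x3 rotation matrix whose columns are the frame's x, y, z axes.
In Python, from rig import telemetry, optics, env gives the robot as it stands.
- The arm moves only by the tool send_rows, never from a script. Its argument "deltas" is a list that holds one entry, the list of rows, each a list of 7 numbers: the shift along the tool's x, y, z in m, then the turn, a rotation vector about the tool's x, y, z in rad, then the opening, from -1 (shut) to 1 (fully open), so that 0 is half open. In form: [[[x, y, z, ax, ay, az, grip], ...]]. A call has 1 to 12 rows; each row shifts and turns the commanded pose from where the row before left it, along the tool's axes as they then stand; what a row does not reach is not made up. A row lasts 1/8 s, in which the tool goes at most 62.5 mm and 10.7 degrees, less where a joint would pass 70% of its speed; a pose out of reach is approached as far as the arm can. A call is refused whole if a number of a shift passes 0.0625 or a number of a turn 0.188, either way. A call with a gripper value outside its range is refused whole. The fingers move at their own pace and stop on an object; "squeeze" is the grip in N (left out, the last holds). Time passes only in rows, so rows that do not move let the fingers close. It gives the time, the measured TCP pose, the force, the opening and the grip force at its end, in the units of the state.
- telemetry.observe(): the state, without advancing time (a new reading comes with each control period).
- optics.get_image(name): name is "scene" or "top" or "wrist"; returns a dict with "image" (420x560x3 uint8, red, green, blue), "range_z" (420x560 float32, m along the optical axis (not along the pixel's ray), 0 where there is no reading), "K" (3x3 intrinsics, pixels), "rvec" (rotation vector, rad) and "tvec" (3), from world to camera coordinates, as OpenCV has them; the wrist camera has in their place "hand_eye" (4x4, takes a point from camera to tool coordinates, whose origin is the TCP and whose axes are the flange's). Camera axes: x right, y down, z forward; pixel columns grow to the right and rows downward; lengths in m; the calibration is good to about 2 mm. A picture is of the moment at which its call begins: read the wrist's pose just before it.
- env.close_job(): hands the job in; it is judged then, once.
The state is a dict: "time_s": time; "q": joint angles; "qvel": joint speeds; "joint_efforts": joint torques, N m; "position": TCP position; "tool_rot": TCP orientation; "ft_force": force on the tool from outside, world axes, zero at the start; "wrist_torque": the same for the moment, N m; "grip_width": finger opening in m; "gripper_force": force on a finger pad.
Only numpy, scipy, OpenCV 4.12 (cv2) and the standard library are available. Lean on these libraries where they do the work, as an engineer would, in place of code of your own. Each camera call takes 0.05 s, during which the arm holds its last target. There are 200 camera calls.

## Working session

There is one attempt and no reset: what is moved stays moved. The work goes in short steps, Python scripts to look and compute and a tool call to move; the robot and the scene stay as the last step left them, time stands still between calls to the robot, and variables do not carry over. Pictures are saved under pics/ and viewed, at most 14 in all, crops included, and the job is handed in when it is done.

Besides the shell and the picture viewer there is one more tool, called after "Request:" as name([rows], argument=value, ...), one row to a line, values as JSON. send_rows: Moves the arm, as the interface text tells. Its arguments: {"type":"object","properties":{"deltas":{"type":"array"},"squeeze":{"type":"number"}},"required":["deltas"]}

```bash
ls; mkdir -p pics; cat > h.py <<'E'
import numpy as np, cv2
from scipy.spatial.transform import Rotation as R
from rig import telemetry, optics, env
def cloud(name):
    s=telemetry.observe(); d=optics.get_image(name); z=d["range_z"]; K=np.array(d["K"])
    v,u=np.mgrid[:z.shape[0],:z.shape[1]]
    p=np.stack([(u-K[0,2])/K[0,0]*z,(v-K[1,2])/K[1,1]*z,z],-1)
    if name=="wrist":
        H=np.array(d["hand_eye"]); p=p@H[:3,:3].T+H[:3,3]; p=p@np.array(s["tool_rot"]).T+np.array(s["position"])
    else:
        M=R.from_rotvec(np.ravel(d["rvec"])).as_matrix(); p=(p-np.ravel(d["tvec"]))@M
    p[z==0]=np.nan
    return d["image"],p
def save(img,fn,s=1):
    if s!=1: img=cv2.resize(img,None,fx=s,fy=s,interpolation=cv2.INTER_CUBIC)
    cv2.imwrite("pics/"+fn,img[:,:,::-1])
E
python3 - <<'E'
from h import *
for n in ("top","scene"):
    im,p=cloud(n); save(im,n+"0.png",1.4); np.savez(n+"0.npz",im=im,p=p)
s=telemetry.observe(); print(s)
E
```

```text
pics
{'time_s': 0.1, 'q': array([-8.60744440e+01,  2.18367043e+01,  7.43778211e+01, -2.14112757e-03,
        8.38570605e+01, -1.23359196e+01]), 'qvel': array([-0.00591785, -0.08575216, -0.08489896, -0.00621675, -0.12713217,
       -0.00226672]), 'joint_efforts': array([ 4.40109769e-03, -4.49219334e+01, -2.31656063e+01, -1.86534262e-04,
        3.69063098e-03,  9.36365694e-06]), 'position': array([ 0.15398431, -0.52777569,  0.25579273]), 'tool_rot': array([[ 9.59992677e-01,  2.80025080e-01, -1.22602929e-04],
       [ 2.80025012e-01, -9.59991899e-01,  1.24393478e-03],
       [ 2.30635118e-04, -1.22850017e-03, -9.99999219e-01]]), 'ft_force': array([ 0.09941503,  0.34631551, -0.3686957 ]), 'wrist_torque': array([ 0.05280274,  0.05823482, -0.03050903]), 'gripper_force': 0.0, 'grip_width': 0.08540131624696395}
```

View pics/top0.png

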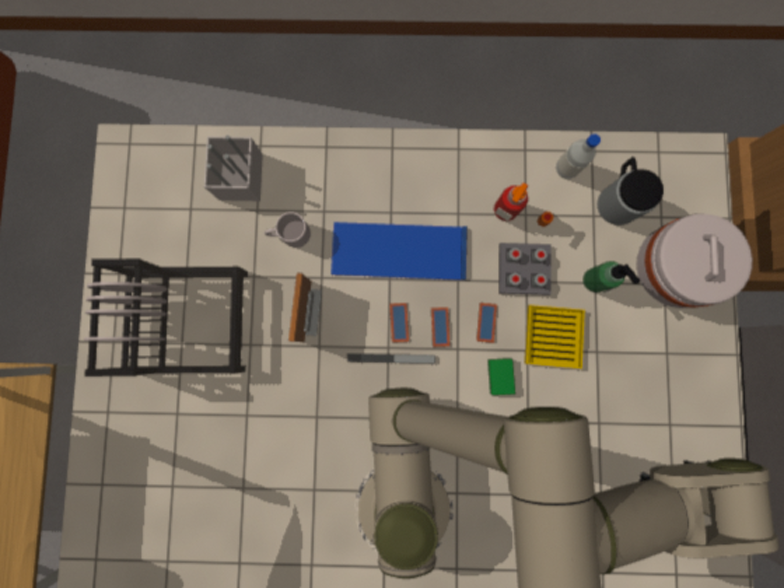

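View pics/scene0.png

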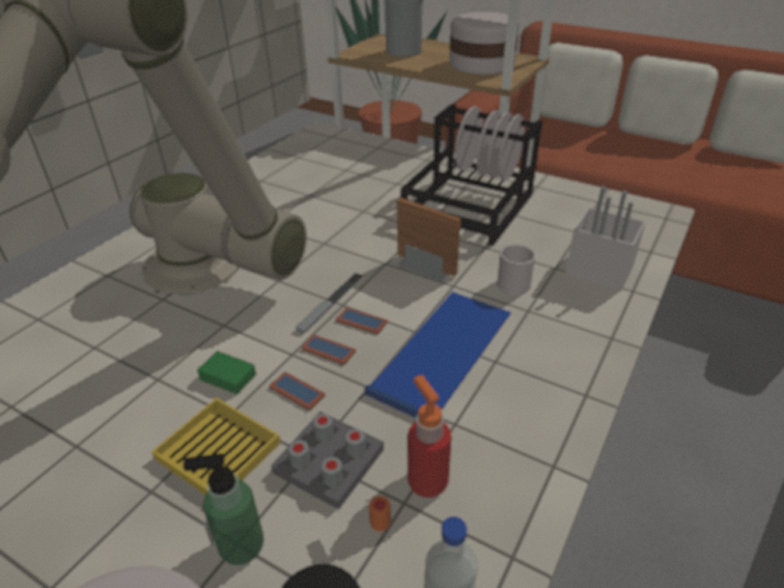

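Top view (1.4x picture): there are four stones at (516,254), (541,254), (516,280) and (541,280), and an orange look-alike at (545,218). The three plates are at (400,323), (440,327) and (487,323). The mat is at (400,250) with its stop bar on the right, and the drainer is at (556,337). The board is at (300,307), and the rack's front rail is at (237,320) facing right (world -y).

What could be mistaken for the targets:
- **Stones:** the orange thing at (545,218) could be taken for one, as could the red soap at (510,205). I choose the four steel ones with red dots in the grey tray.
- **Plates:** the green scrub block at (502,377) could be taken for one. I choose the three terracotta and blue ones.

```bash
cat >> h.py <<'E'
def rects(im,p,mask,minn=25,k=0):
    if k: mask=cv2.morphologyEx(mask.astype(np.uint8),cv2.MORPH_CLOSE,np.ones((k,k)))>0
    n,l,st,c=cv2.connectedComponentsWithStats(mask.astype(np.uint8))
    for i in range(1,n):
        if st[i,4]<minn: continue
        q=p[(l==i)&mask]; q=q[np.isfinite(q).all(1)]
        if len(q)<5: continue
        (cx,cy),(w,h),a=cv2.minAreaRect((q[:,:2]*1000).astype(np.float32))
        print("px",c[i].round(),"n",st[i,4],"rect ctr",round(cx,1),round(cy,1),"wh",round(w,1),round(h,1),"ang",round(a,1),"med",(np.median(q,0)*1000).round(1),"zmax",round(q[:,2].max()*1000,1))
E
python3 - <<'E'
from h import *
z=np.load("top0.npz"); im,p=z["im"],z["p"]
hsv=cv2.cvtColor(im,cv2.COLOR_RGB2HSV); H,S,V=[hsv[...,i].astype(int) for i in range(3)]
Z=p[...,2]; X=p[...,0]; Y=p[...,1]
ws=(X>.1)&(X<.9)&(abs(Y)<.9)
print("table z",np.nanmedian(Z[ws&(S<60)]))
print("blue");rects(im,p,ws&(H>95)&(H<125)&(S>70))
print("terr");rects(im,p,ws&((H<15)|(H>170))&(S>80)&(Z<.03),10,3)
print("red tops");rects(im,p,ws&((H<10)|(H>170))&(S>100)&(Z>.03)&(Z<.08),5)
print("yellow");rects(im,p,ws&(H>20)&(H<35)&(S>120),30,5)
print("green");rects(im,p,ws&(H>50)&(H<85)&(S>100),30)
print("board");rects(im,p,ws&(H<20)&(S>80)&(Z>.12)&(Y>0),20)
print("tray");rects(im,p,ws&(S<60)&(Z>.014)&(Z<.03)&(X>.4)&(Y<-.1),100,3)
print("rack rail");rects(im,p,ws&(V<70)&(Z>.075)&(Z<.11)&(Y>.2),20)
print("tall");rects(im,p,ws&(Z>.03)&(Y<.5)&(X>.25),40)
E
# closer upscaled crop for choice check
python3 - <<'E'
from h import *
im=np.load("top0.npz")["im"]; save(im[140:290,190:430],"crop0.png",3.3)
E
```

```text
table z 0.00032201243869427366
blue
px [424. 100.] n 70 rect ctr 877.5 -417.7 wh 27.2 24.9 ang 89.5 med [ 877.3 -416.2  198.3] zmax 203.4
px [285. 179.] n 3569 rect ctr 646.6 26.2 wh 348.1 140.3 ang 88.8 med [645.4  24.5   4.2] zmax 25.2
px [285. 230.] n 151 rect ctr 459.1 20.9 wh 78.9 24.8 ang 4.4 med [459.2  21.    7.6] zmax 15.6
px [347. 230.] n 152 rect ctr 463.5 -202.9 wh 24.3 79.3 ang 85.5 med [ 463.1 -203.1    7.4] zmax 14.6
px [314. 233.] n 152 rect ctr 450.1 -84.1 wh 79.0 24.6 ang 4.2 med [450.2 -83.6   7.5] zmax 15.7
terr
px [355. 152.] n 23 rect ctr 747.7 -229.0 wh 50.2 14.8 ang 32.4 med [ 741.6 -230.    17.2] zmax 29.4
px [388. 158.] n 35 rect ctr 733.3 -360.0 wh 24.9 50.7 ang 15.0 med [ 727.3 -344.2    8.9] zmax 35.5
px [285. 230.] n 169 rect ctr 459.1 21.4 wh 101.9 47.2 ang 4.3 med [458.8  20.1   6.4] zmax 14.9
px [347. 230.] n 164 rect ctr 463.8 -203.5 wh 48.2 101.0 ang 85.4 med [ 462.6 -202.     6.9] zmax 15.3
px [314. 234.] n 169 rect ctr 450.4 -84.9 wh 100.8 47.0 ang 2.5 med [442.9 -86.2   6.8] zmax 15.9
red tops
px [355. 146.] n 19 rect ctr 758.2 -222.8 wh 6.6 26.5
[... 2729 characters left out ...]
. 197.] n 567 rect ctr 574.8 -476.6 wh 71.2 55.4 ang 18.7 med [ 571.1 -469.   119. ] zmax 206.9
px [165. 227.] n 790 rect ctr 457.0 456.2 wh 258.5 86.9 ang 0.1 med [457.3 424.8  92.2] zmax 101.1
px [214. 220.] n 579 rect ctr 484.3 259.3 wh 25.1 159.2 ang 85.1 med [482.8 258.9 122.1] zmax 162.0
px [367. 199.] n 72 rect ctr 571.3 -264.8 wh 28.3 28.7 ang 88.8 med [ 571.6 -264.5   48.9] zmax 55.1
px [385. 199.] n 76 rect ctr 572.3 -329.4 wh 31.1 29.1 ang 66.4 med [ 572.2 -328.5   47.8] zmax 55.7
px [358. 267.] n 175 rect ctr 330.6 -235.9 wh 86.6 57.7 ang 5.0 med [ 338.  -235.3   31.8] zmax 40.1
px [355. 304.] n 4232 rect ctr 282.6 -71.6 wh 65.6 323.1 ang 0.1 med [ 277.1 -127.7  635.7] zmax 688.3
```

View pics/crop0.png

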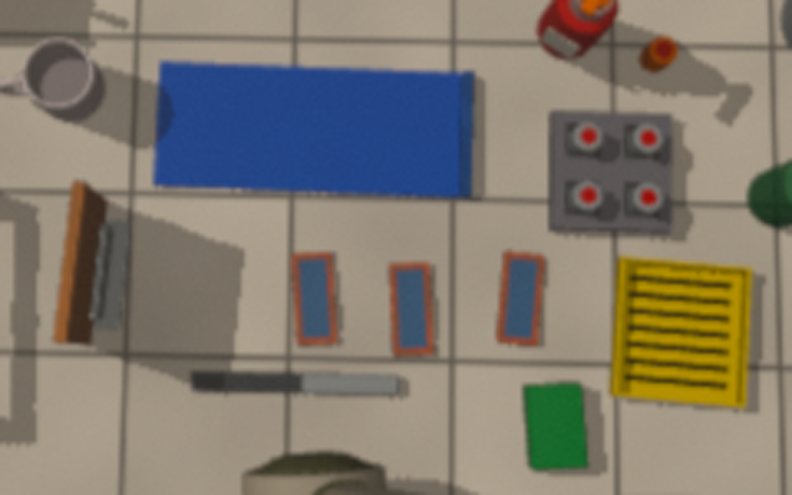

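The crop confirms the choice: four steel stones with red dots in the grey tray, the orange decoy apart from them, and three plates. The board comes first, so I need a planner helper and a wrist view above the board and rail.

```bash
cat >> h.py <<'E'
def down(yaw):
    a=np.radians(yaw); c,s=np.cos(a),np.sin(a); return np.array([[c,s,0],[s,-c,0],[0,0,-1.]])
def plan(*wps, start=None):
    """wps: (pos, R); prints for each: turn first (tool rotvec), then shift in the turned tool frame"""
    s=telemetry.observe(); P,Q=(np.array(s["position"]),np.array(s["tool_rot"])) if start is None else start
    print("t",s["time_s"],"P",P.round(4),"q",np.round(s["q"],0),"w",round(s["grip_width"],4))
    for p,M in wps:
        p=np.array(p); rv=R.from_matrix(Q.T@M).as_rotvec(); d=M.T@(p-P)
        print("turn",rv.round(4),"shift",d.round(4),"len",np.linalg.norm(d).round(3)); P,Q=p,M
E
python3 - <<'E'
from h import *
plan(([.45,.28,.40],down(-4.9)))
z=np.load("top0.npz"); im,p=z["im"],z["p"]
V=im.max(-1); m=(V<75)&(p[...,2]>.08)&(p[...,2]<.108)&(p[...,0]>.35)&(p[...,0]<.56)&(p[...,1]>.36)&(p[...,1]<.46)
q=p[m]; print("rail",len(q),np.polyfit(q[:,0],q[:,1],1),q.mean(0),np.percentile(q[:,1],[2,10,50,90,98]),np.median(q[:,2]))
E
```

```text
t 0.1 P [ 0.154  -0.5278  0.2558] q [-86.  22.  74.  -0.  84. -12.] w 0.0854
turn [-0.0013 -0.      0.3693] shift [ 0.2259 -0.8301 -0.1442] len 0.872
rail 307 [0.02663468 0.41048126] [0.45469326 0.42259187 0.09308413] [0.41434941 0.4166949  0.42227193 0.42930924 0.43123233] 0.09349837909780052
```

Request:
send_rows([
  [[0,0,0,0,0,0.123,1],[0,0,0,0,0,0.123,1],[0,0,0,0,0,0.123,1],[0.0103,-0.0377,-0.0066,0,0,0,1],[0.0103,-0.0377,-0.0066,0,0,0,1],[0.0103,-0.0377,-0.0066,0,0,0,1],[0.0103,-0.0377,-0.0066,0,0,0,1],[0.0103,-0.0377,-0.0066,0,0,0,1],[0.0103,-0.0377,-0.0066,0,0,0,1],[0.0103,-0.0377,-0.0066,0,0,0,1],[0.0103,-0.0377,-0.0066,0,0,0,1],[0.0103,-0.0377,-0.0066,0,0,0,1]],
])

```text
time_s: 1.6
position: [0.2754, -0.1965, 0.3158]
tool_rot: [[0.996, -0.085, -0.0], [-0.085, -0.996, 0.0], [-0.0, -0.0, -1.0]]
ft_force: [0.6, -0.8, 0.1]
grip_width: 0.0857
gripper_force: 0.0
```

Request:
send_rows([
  [[0.0103,-0.0377,-0.0066,0,0,0,1],[0.0103,-0.0377,-0.0066,0,0,0,1],[0.0103,-0.0377,-0.0066,0,0,0,1],[0.0103,-0.0377,-0.0066,0,0,0,1],[0.0103,-0.0377,-0.0066,0,0,0,1],[0.0103,-0.0377,-0.0066,0,0,0,1],[0.0103,-0.0377,-0.0066,0,0,0,1],[0.0103,-0.0377,-0.0066,0,0,0,1],[0.0103,-0.0377,-0.0066,0,0,0,1],[0.0103,-0.0377,-0.0066,0,0,0,1],[0.0103,-0.0377,-0.0066,0,0,0,1],[0,0,0,0,0,0,1]],
])

```text
time_s: 3.1
position: [0.4238, 0.2074, 0.3878]
tool_rot: [[0.997, -0.082, -0.001], [-0.082, -0.997, 0.0], [-0.001, 0.0, -1.0]]
ft_force: [-0.5, -1.2, -0.0]
grip_width: 0.0856
gripper_force: 0.0
```

```bash
python3 - <<'E'
from h import *
plan(([.45,.28,.40],down(-4.9)))
im,p=cloud("wrist"); save(im,"w1.png",1.2); np.savez("w1.npz",im=im,p=p)
X,Y,Z=[p[...,i] for i in range(3)]
hsv=cv2.cvtColor(im,cv2.COLOR_RGB2HSV);H,S,V=[hsv[...,i].astype(int) for i in range(3)]
m=(Z>.145)&(Z<.17)&(Y<.33)&(S>60); rects(im,p,m,100)
m=(V<80)&(Z>.085)&(Z<.105)&(Y>.36); rects(im,p,m,100)
q=p[m]; q=q[(abs(q[:,0]-.45)<.1)&(q[:,1]<.45)]
if len(q): print(np.polyfit(q[:,0],q[:,1],1),np.percentile(q[:,1]-.0266*(q[:,0]-.455),[1,5,50,95,99]),np.median(q[:,2]))
E
```

```text
t 3.1 P [0.4238 0.2074 0.3878] q [ 12.  10.  70.   0. 100. 106.] w 0.0856
turn [0.0001 0.0009 0.0032] shift [ 0.0199 -0.0746 -0.0122] len 0.078
px [231. 134.] n 1884 rect ctr 484.6 262.7 wh 14.6 157.8 ang 85.3 med [492.  261.3 156.9] zmax 159.9
px [ 94. 163.] n 5142 rect ctr 453.3 536.3 wh 257.1 245.0 ang 1.6 med [472.9 431.2  95.6] zmax 104.7
[0.02550848 0.40829241] [0.41433181 0.41467695 0.41904651 0.42763006 0.42867959] 0.09542201920874019
```

View pics/w1.png

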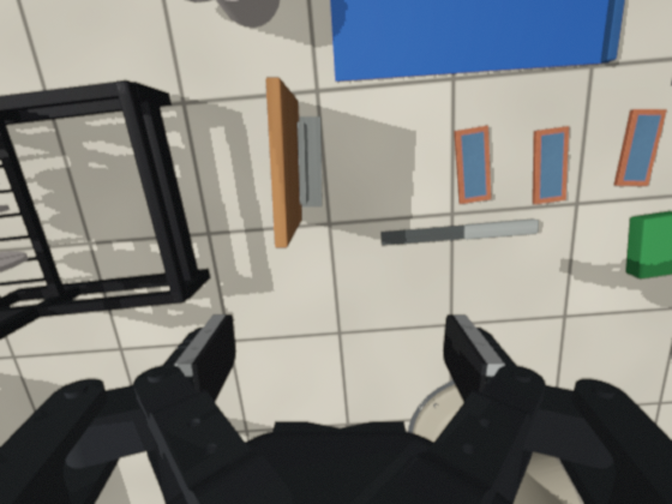

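Wrist view (1.2x picture): board at (285,160), rail at (165,190), and plates at (474,165), (550,165) and (640,148). Both fingers are clear. Next I descend on the board.

```bash
python3 - <<'E'
from h import *
plan(([.4846,.2627,.388],down(-4.8)),([.4846,.2627,.149],down(-4.8)))
E
```

```text
t 3.15 P [0.4234 0.2063 0.3878] q [ 12.  10.  70.  -0. 100. 106.] w 0.0852
turn [0.0005 0.0011 0.0003] shift [ 0.0563 -0.0613 -0.0002] len 0.083
turn [0. 0. 0.] shift [0.    0.    0.239] len 0.239
```

Request:
send_rows([
  [[0.0188,-0.0204,0,0,0,0,1],[0.0188,-0.0204,0,0,0,0,1],[0.0187,-0.0205,0,0,0,0,1],[0,0,0.035,0,0,0,1],[0,0,0.035,0,0,0,1],[0,0,0.035,0,0,0,1],[0,0,0.035,0,0,0,1],[0,0,0.035,0,0,0,1],[0,0,0.034,0,0,0,1],[0,0,0.03,0,0,0,1],[0,0,0,0,0,0,1],[0,0,0,0,0,0,1]],
])

```text
time_s: 4.65
position: [0.4852, 0.2617, 0.1506]
tool_rot: [[0.996, -0.086, 0.002], [-0.086, -0.996, 0.0], [0.002, -0.001, -1.0]]
ft_force: [0.1, 0.5, 0.6]
grip_width: 0.0853
gripper_force: 0.0
```

```bash
python3 - <<'E'
from h import *
plan(([.4846,.2627,.149],down(-4.8)))
im,p=cloud("wrist"); save(im,"w2.png")
s=telemetry.observe();q=(p-s["position"])@s["tool_rot"]
m=(abs(q[...,0])<.014)&(abs(q[...,1])<.075)&(q[...,2]<.06)&(q[...,2]>-.05)
for sg in (1,-1):
    a=q[m&(sg*q[...,1]>.03)]; print("finger",len(a), np.nanpercentile(a,[2,50,98],axis=0).round(4) if len(a) else "")
X,Y,Z=[p[...,i] for i in range(3)]
rects(im,p,(Z>.145)&(Z<.165)&(abs(Y-.26)<.03)&(im[...,0].astype(int)>im[...,2]+30),100)
E
```

```text
t 4.65 P [0.4852 0.2617 0.1506] q [ 16.  28.  84.  -0.  69. 111.] w 0.0853
turn [-0.0006 -0.0016 -0.002 ] shift [-0.0007 -0.001   0.0016] len 0.002
finger 9147 [[-0.0096  0.0415 -0.0493]
 [ 0.0075  0.0547 -0.0411]
 [ 0.0134  0.0713  0.0051]]
finger 9181 [[-0.0095 -0.0721 -0.0494]
 [ 0.0075 -0.0557 -0.0409]
 [ 0.0134 -0.0423  0.0052]]
px [280. 225.] n 8269 rect ctr 509.7 261.2 wh 14.0 109.9 ang 85.1 med [520.6 260.4 156.9] zmax 159.4
```

Request:
send_rows([
  [[0,0,0,0,0,0,-1],[0,0,0,0,0,0,-1],[0,0,0,0,0,0,-1],[0,0,0,0,0,0,-1],[0,0,0,0,0,0,-1],[0,0,0,0,0,0,-1],[0,0,0,0,0,0,-1],[0,0,0,0,0,0,-1]],
], squeeze=60)

```text
time_s: 5.7
position: [0.4849, 0.2621, 0.1495]
tool_rot: [[0.996, -0.085, 0.001], [-0.085, -0.996, 0.0], [0.001, -0.0, -1.0]]
ft_force: [0.5, 0.5, 3.7]
grip_width: 0.0132
gripper_force: 59.2
```

Request:
send_rows([
  [[0,0,-0.015,0,0,0,-1],[0,0,-0.015,0,0,0,-1],[0,0,-0.02,0,0,0,-1],[0,0,-0.02,0,0,0,-1],[0,0,0,0,0,0,-1],[0,0,0,0,0,0,-1]],
])

```text
time_s: 6.45
position: [0.4844, 0.2619, 0.2188]
tool_rot: [[0.996, -0.085, -0.001], [-0.085, -0.996, -0.0], [-0.001, 0.0, -1.0]]
ft_force: [-0.3, 0.7, -3.7]
grip_width: 0.0131
gripper_force: 58.8
```

```bash
python3 - <<'E'
from h import *
im,p=cloud("scene"); X,Y,Z=[p[...,i] for i in range(3)]
s=telemetry.observe(); print(s["position"],s["grip_width"],s["gripper_force"])
q=p[(abs(X-.485)<.12)&(abs(Y-.255)<.05)&(Z>.06)&(Z<.16)&(im[...,0].astype(int)>im[...,2]+40)]
print(len(q),q.min(0),q.max(0))
A=np.c_[q[:,[0,2]],np.ones(len(q))]; c,*_=np.linalg.lstsq(A,q[:,1],rcond=None); print("y=a x+b z+c",c)
E
```

```text
[0.48433862 0.26190426 0.21856031] 0.013213397876579793 58.77359747886658
1 [0.4777521  0.25520378 0.14630891] [0.4777521  0.25520378 0.14630891]
y=a x+b z+c [0.09756637 0.02987916 0.20421966]
```

```bash
cat >> h.py <<'E'
def tilt(yaw,phi): # tool down at yaw, then turned by phi deg about tool x
    return down(yaw)@R.from_euler('x',phi,degrees=True).as_matrix()
E
python3 - <<'E'
from h import *
M=tilt(1.46,-16)
plan(([.4844,.262,.225],down(-4.9)),([.460,.4175,.225],M),([.460,.4175,.150],M),([.460,.4175,.1405],M))
E
```

```text
t 6.5 P [0.4843 0.2619 0.2186] q [ 16.  24.  78.  -0.  79. 111.] w 0.0132
turn [0.0006 0.0015 0.0003] shift [ 0.0001 -0.0001 -0.0064] len 0.006
turn [-0.279   0.0155 -0.1103] shift [-0.0204 -0.15   -0.043 ] len 0.157
turn [0. 0. 0.] shift [ 0.     -0.0207  0.0721] len 0.075
turn [0. 0. 0.] shift [ 0.     -0.0026  0.0091] len 0.009
```

Request:
send_rows([
  [[0,0,-0.006,0,0,0,-1],[0,0,0,-0.093,0.0052,-0.0368,-1],[0,0,0,-0.093,0.0052,-0.0368,-1],[0,0,0,-0.093,0.0052,-0.0368,-1],[-0.0034,-0.025,-0.0072,0,0,0,-1],[-0.0034,-0.025,-0.0072,0,0,0,-1],[-0.0034,-0.025,-0.0072,0,0,0,-1],[-0.0034,-0.025,-0.0072,0,0,0,-1],[-0.0034,-0.025,-0.0072,0,0,0,-1],[-0.0034,-0.025,-0.0072,0,0,0,-1],[0,0,0,0,0,0,-1],[0,0,0,0,0,0,-1]],
])

```text
time_s: 8.0
position: [0.4604, 0.4171, 0.2253]
tool_rot: [[1.0, 0.025, 0.007], [0.026, -0.961, -0.276], [-0.0, 0.276, -0.961]]
ft_force: [-0.3, 0.1, -2.4]
grip_width: 0.013
gripper_force: 59.1
```

Request:
send_rows([
  [[0,-0.0052,0.018,0,0,0,-1],[0,-0.0052,0.018,0,0,0,-1],[0,-0.0052,0.018,0,0,0,-1],[0,-0.0052,0.018,0,0,0,-1],[0,0,0,0,0,0,-1],[0,0,0,0,0,0,-1]],
])

```text
time_s: 8.75
position: [0.4608, 0.4175, 0.1516]
tool_rot: [[1.0, 0.024, 0.008], [0.025, -0.961, -0.275], [0.001, 0.275, -0.961]]
ft_force: [0.2, 0.2, -1.9]
grip_width: 0.0132
gripper_force: 59.0
```

```bash
python3 - <<'E'
from h import *
M=tilt(1.46,-16)
plan(([.460,.4175,.1405],M)); print(telemetry.observe()["ft_force"])
im,p=cloud("scene"); save(im[80:280,200:480],"s2.png",2.6)
E
```

```text
t 8.75 P [0.4608 0.4175 0.1516] q [ 36.  38.  64. -13.  87. 127.] w 0.0132
turn [-0.0007 -0.0011 -0.0005] shift [-0.0008 -0.0031  0.0106] len 0.011
[ 0.2281661   0.15155166 -1.87232124]
```

View pics/s2.png

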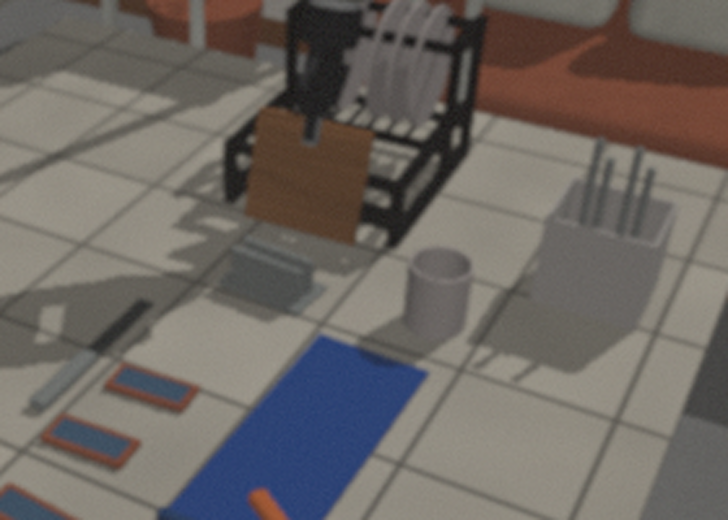

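The board hangs tilted just in front of the rail at about (305,180), with the finger above the rail. I lower it the last 10 mm.

Request:
send_rows([
  [[0,-0.001,0.0033,0,0,0,-1],[0,-0.001,0.0033,0,0,0,-1],[0,-0.0008,0.0025,0,0,0,-1],[0,0,0,0,0,0,-1],[0,0,0,0,0,0,-1]],
])

```text
time_s: 9.43
position: [0.4603, 0.4179, 0.1411]
tool_rot: [[1.0, 0.025, 0.007], [0.026, -0.961, -0.276], [0.0, 0.276, -0.961]]
ft_force: [-0.1, 0.8, -2.6]
grip_width: 0.0133
gripper_force: 59.1
```

Request:
send_rows([
  [[0,-0.0003,0.001,0,0,0,-1],[0,0,0,0,0,0,-1],[0,0,0,0,0,0,-1]],
])

```text
time_s: 9.8
position: [0.4603, 0.4179, 0.14]
tool_rot: [[1.0, 0.025, 0.007], [0.026, -0.961, -0.276], [0.0, 0.276, -0.961]]
ft_force: [0.4, 0.1, -1.6]
grip_width: 0.0132
gripper_force: 59.1
```

Request:
send_rows([
  [[0,-0.0003,0.001,0,0,0,-1],[0,0,0,0,0,0,-1],[0,0,0,0,0,0,-1]],
])

```text
time_s: 10.18
position: [0.4603, 0.4181, 0.1398]
tool_rot: [[1.0, 0.025, 0.008], [0.026, -0.961, -0.275], [0.001, 0.275, -0.961]]
ft_force: [-0.9, 0.1, 5.5]
grip_width: 0.013
gripper_force: 60.1
```

Request:
send_rows([
  [[0,0,0,0,0,0,-0.4],[0,0,0,0,0,0,-0.2],[0,0,0,0,0,0,0],[0,0,0,0,0,0,0],[0,0,0,0,0,0,0],[0,0,-0.01,0,0,0,0],[0,0,-0.03,0,0,0,0],[0,0,-0.04,0,0,0,0],[0,0,-0.04,0,0,0,0.5],[0,0,-0.04,0,0,0,0.5],[0,0,0,0,0,0,0.5],[0,0,0,0,0,0,0.5]],
])

```text
time_s: 11.68
position: [0.4589, 0.4618, 0.2922]
tool_rot: [[1.0, 0.025, 0.006], [0.026, -0.961, -0.276], [-0.001, 0.276, -0.961]]
ft_force: [-0.6, -0.8, -0.6]
grip_width: 0.0641
gripper_force: 0.0
```

```bash
python3 - <<'E'
from h import *
plan(([.40,.10,.30],down(0)))
im,p=cloud("scene"); X,Y,Z=[p[...,i] for i in range(3)]
m=(abs(X-.46)<.1)&(abs(Y-.4)<.08)&(Z>.02)&(Z<.16)&(im[...,0].astype(int)>im[...,2]+25)
q=p[m]; print(len(q),q.min(0),q.max(0))
A=np.c_[q[:,[0,2]],np.ones(len(q))]; c,*_=np.linalg.lstsq(A,q[:,1],rcond=None); print("y=a x+b z+c",c)
save(im[80:280,200:480],"s3.png",2.6)
im,p=cloud("top"); np.savez("top1.npz",im=im,p=p)
X,Y,Z=[p[...,i] for i in range(3)]
hsv=cv2.cvtColor(im,cv2.COLOR_RGB2HSV); H,S,V=[hsv[...,i].astype(int) for i in range(3)]
ws=(X>.3)&(X<.75)&(abs(Y)<.4)
m=ws&(H>95)&(H<125)&(S>70); rects(im,p,m)
E
```

```text
t 11.675 P [0.4589 0.4618 0.2922] q [ 39.  37.  43. -13. 109. 124.] w 0.0641
turn [ 0.2799 -0.0028  0.026 ] shift [-0.0589  0.3618 -0.0078] len 0.367
1686 [0.36148598 0.36762094 0.020148  ] [0.5409734  0.43067494 0.14713929]
y=a x+b z+c [0.01924407 0.31653528 0.36092949]
px [285. 179.] n 3573 rect ctr 646.5 25.9 wh 348.5 139.7 ang 88.7 med [645.1  23.9   4.4] zmax 25.2
px [285. 230.] n 150 rect ctr 459.4 21.1 wh 79.4 24.4 ang 4.4 med [459.1  21.    7.4] zmax 16.6
px [347. 230.] n 155 rect ctr 463.6 -203.1 wh 24.2 79.9 ang 85.4 med [ 463.3 -202.4    7.9] zmax 15.6
px [314. 233.] n 153 rect ctr 450.2 -84.3 wh 79.2 24.8 ang 4.3 med [450.2 -83.7   8.1] zmax 16.5
```

View pics/s3.png

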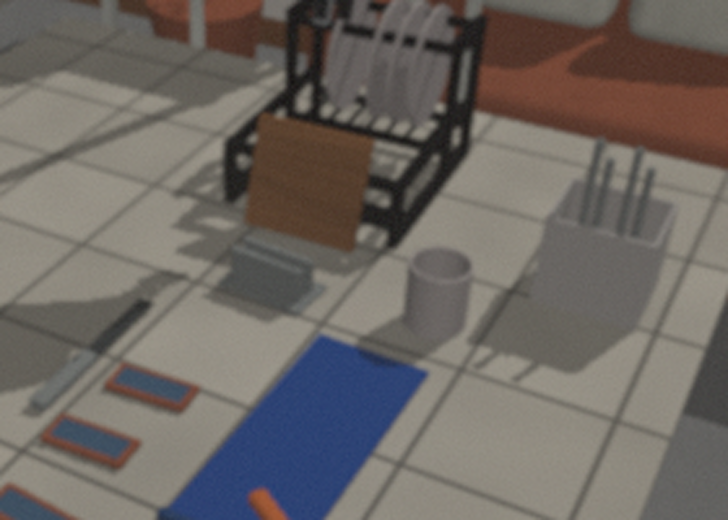

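The board now leans on the rail at (305,180), at about 17.6°, and is steady. Next are the plates, starting with a wrist look above them and the mat.

Request:
send_rows([
  [[0,0,0,0.14,-0.0014,0.013,1],[0,0,0,0.14,-0.0014,0.013,1],[0,0.038,-0.0052,0,0,0,1],[0,0.038,-0.0052,0,0,0,1],[0,0.038,-0.0052,0,0,0,1],[0,0.038,-0.0052,0,0,0,1],[0,0.038,-0.0052,0,0,0,1],[0,0.038,-0.0052,0,0,0,1],[0,0.038,-0.0052,0,0,0,1],[0,0.038,-0.0052,0,0,0,1],[0,0.038,-0.0052,0,0,0,1],[0,0.038,-0.0052,0,0,0,1]],
])

```text
time_s: 13.28
position: [0.4585, 0.0806, 0.3439]
tool_rot: [[1.0, -0.0, -0.001], [-0.0, -1.0, 0.001], [-0.001, -0.001, -1.0]]
ft_force: [-0.3, -0.1, 0.2]
grip_width: 0.0853
gripper_force: 0.0
```

Request:
send_rows([
  [[0,0.038,-0.0052,0,0,0,1],[0,0.038,-0.0052,0,0,0,1],[0,0.038,-0.0052,0,0,0,1],[0,0.03,0,0,0,0,1],[0,0,0,0,0,0,1],[0,0,0,0,0,0,1]],
])

```text
time_s: 14.02
position: [0.4588, -0.0616, 0.3595]
tool_rot: [[1.0, -0.0, -0.0], [-0.0, -1.0, 0.001], [-0.0, -0.001, -1.0]]
ft_force: [0.4, -0.5, -0.1]
grip_width: 0.0854
gripper_force: 0.0
```

```bash
cat >> h.py <<'E'
def blue(im,p):
    X,Y,Z=[p[...,i] for i in range(3)]
    hsv=cv2.cvtColor(im,cv2.COLOR_RGB2HSV); H,S,V=[hsv[...,i].astype(int) for i in range(3)]
    return (X>.3)&(X<.8)&(abs(Y)<.45)&(Z<.06)&(H>95)&(H<125)&(S>70)
E
python3 - <<'E'
from h import *
plan(([.45,-.03,.36],down(0)))
im,p=cloud("wrist"); save(im,"w3.png",1.0); np.savez("w3.npz",im=im,p=p)
rects(im,p,blue(im,p),300)
Z=p[...,2]; rects(im,p,blue(im,p)&(Z>.014)&(p[...,0]>.56),50)
E
```

```text
t 14.025 P [ 0.4588 -0.0616  0.3595] q [-22.   9.  75.   0.  96.  68.] w 0.0854
turn [-0.0013  0.     -0.0003] shift [-0.0088 -0.0316 -0.0005] len 0.033
px [225.  45.] n 22706 rect ctr 639.0 25.2 wh 349.6 122.4 ang 88.9 med [641.5  21.2   6.2] zmax 22.0
px [373. 168.] n 871 rect ctr 465.3 -203.9 wh 27.6 81.5 ang 84.5 med [ 466.4 -204.1    9.7] zmax 13.3
px [231. 170.] n 857 rect ctr 461.2 20.3 wh 81.7 27.1 ang 4.4 med [463.1  20.4   9.5] zmax 12.5
px [298. 176.] n 839 rect ctr 452.0 -85.2 wh 81.5 26.6 ang 3.2 med [453.4 -85.4   9.6] zmax 12.7
px [342.  46.] n 791 rect ctr 634.0 -143.8 wh 11.3 118.2 ang 88.9 med [ 637.6 -143.5   18.9] zmax 22.0
```

View pics/w3.png

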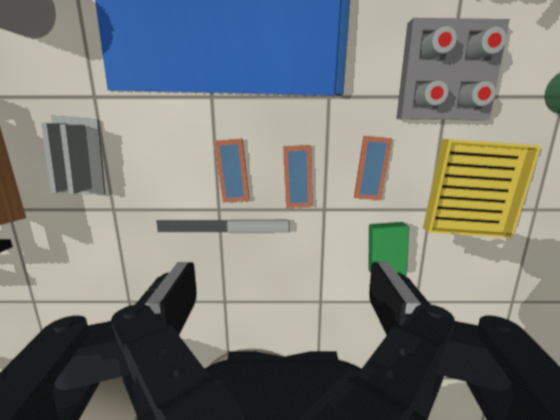

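```bash
python3 - <<'E'
from h import *
a=down(-5)
plan(([.4642,-.2036,.28],a),([.4642,-.2036,.06],a),([.4642,-.2036,.026],a))
E
```

```text
t 14.075 P [ 0.4588 -0.0613  0.3597] q [-22.   9.  75.   0.  96.  68.] w 0.0855
turn [-0.0012 -0.0002  0.0877] shift [0.0178 0.1412 0.0797] len 0.163
turn [0. 0. 0.] shift [0.   0.   0.22] len 0.22
turn [0. 0. 0.] shift [0.    0.    0.034] len 0.034
```

Request:
send_rows([
  [[0,0,0,0,0,0.0877,0.5],[0.0036,0.0282,0.016,0,0,0,0.5],[0.0036,0.0282,0.016,0,0,0,0.5],[0.0036,0.0282,0.016,0,0,0,0.5],[0.0035,0.0283,0.016,0,0,0,0.5],[0.0035,0.0283,0.0157,0,0,0,0.5],[0,0,0.044,0,0,0,0.5],[0,0,0.044,0,0,0,0.5],[0,0,0.044,0,0,0,0.5],[0,0,0.044,0,0,0,0.5],[0,0,0.034,0,0,0,0.5],[0,0,0.01,0,0,0,0.5]],
])

```text
time_s: 15.58
position: [0.4643, -0.2028, 0.0587]
tool_rot: [[0.996, -0.087, -0.002], [-0.087, -0.996, 0.003], [-0.002, -0.003, -1.0]]
ft_force: [-0.0, 0.2, 0.8]
grip_width: 0.0641
gripper_force: 0.0
```

Request:
send_rows([
  [[0,0,0.015,0,0,0,0.4],[0,0,0.012,0,0,0,0.4],[0,0,0.005,0,0,0,0.4],[0,0,0,0,0,0,0.4],[0,0,0,0,0,0,0.4]],
])

```text
time_s: 16.2
position: [0.4649, -0.2042, 0.0286]
tool_rot: [[0.996, -0.088, 0.002], [-0.088, -0.996, 0.0], [0.002, -0.0, -1.0]]
ft_force: [0.5, 1.1, 0.0]
grip_width: 0.0598
gripper_force: 0.0
```

```bash
python3 - <<'E'
from h import *
plan(([.4642,-.2036,.026],down(-5))); print(telemetry.observe()["ft_force"])
im,p=cloud("wrist"); save(im,"w4.png",1)
E
```

```text
t 16.2 P [ 0.4649 -0.2042  0.0286] q [-37.  34.  98.   0.  48.  58.] w 0.0598
turn [-0.0004 -0.0016 -0.0005] shift [-0.0007 -0.0005  0.0026] len 0.003
[0.50485322 1.0784199  0.04872705]
```

View pics/w4.png

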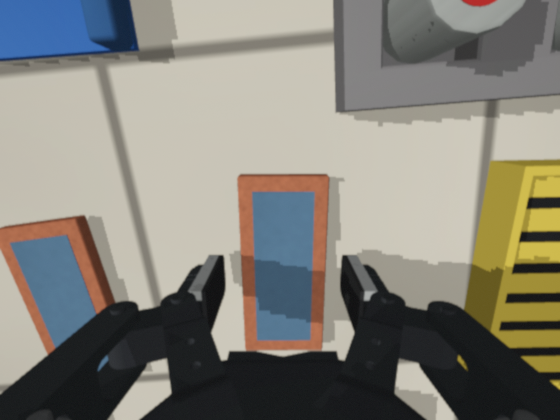

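The plate is centred between the fingers at (285,265). I lower a little more and close.

Request:
send_rows([
  [[0,0,0.004,0,0,0,0.35],[0,0,0,0,0,0,0.35],[0,0,0,0,0,0,-1],[0,0,0,0,0,0,-1],[0,0,0,0,0,0,-1],[0,0,0,0,0,0,-1],[0,0,0,0,0,0,-1]],
], squeeze=40)

```text
time_s: 17.12
position: [0.4647, -0.204, 0.0244]
tool_rot: [[0.996, -0.088, 0.001], [-0.088, -0.996, 0.001], [0.001, -0.001, -1.0]]
ft_force: [-1.6, 0.8, 5.0]
grip_width: 0.0426
gripper_force: 41.2
```

Request:
send_rows([
  [[0,0,-0.01,0,0,0,-1],[0,0,-0.02,0,0,0,-1],[0,0,-0.03,0,0,0,-1],[0,0,-0.03,0,0,0,-1],[0,0,0,0,0,0,-1],[0,0,0,0,0,0,-1]],
])

```text
time_s: 17.88
position: [0.4642, -0.2038, 0.1136]
tool_rot: [[0.996, -0.088, 0.0], [-0.088, -0.996, 0.001], [-0.0, -0.001, -1.0]]
ft_force: [-0.0, 0.0, -0.7]
grip_width: 0.0424
gripper_force: 40.9
```

```bash
python3 - <<'E'
from h import *
a=down(88.7)
plan(([.4642,-.2036,.115],a),([.644,-.0865,.115],a),([.644,-.0865,.05],a))
im,p=cloud("wrist")
s=telemetry.observe();q=(p-s["position"])@s["tool_rot"]
m=((im[...,0].astype(int)>im[...,2]+30)|((im[...,2].astype(int)>im[...,0]+15)))&(q[...,2]<.06)&(q[...,2]>-.02)&(abs(q[...,0])<.08)&(abs(q[...,1])<.03)
a=q[m]; print(len(a),np.percentile(a,[2,50,98],axis=0).round(4))
c,*_=np.linalg.lstsq(np.c_[a[:,:2],np.ones(len(a))],a[:,2],rcond=None); print("z=ax+by+c tool",c)
E
```

```text
t 17.875 P [ 0.4642 -0.2038  0.1136] q [-37.  27.  93.   0.  60.  58.] w 0.0424
turn [-1.100e-03 -1.100e-03 -1.636e+00] shift [ 0.0002 -0.     -0.0014] len 0.001
turn [0. 0. 0.] shift [0.1211 0.1771 0.    ] len 0.215
turn [0. 0. 0.] shift [0.    0.    0.065] len 0.065
15207 [[-0.0449 -0.0215  0.0136]
 [ 0.0091 -0.0008  0.0149]
 [ 0.0498  0.0204  0.0164]]
z=ax+by+c tool [ 0.0031918  -0.00219783  0.01488193]
```

Request:
send_rows([
  [[0,0,0,0,0,-0.1487,-1],[0,0,0,0,0,-0.1487,-1],[0,0,0,0,0,-0.1487,-1],[0,0,0,0,0,-0.1487,-1],[0,0,0,0,0,-0.1487,-1],[0,0,0,0,0,-0.1487,-1],[0,0,0,0,0,-0.1487,-1],[0,0,0,0,0,-0.1487,-1],[0,0,0,0,0,-0.1487,-1],[0,0,0,0,0,-0.1487,-1],[0,0,0,0,0,-0.149,-1]],
])

```text
time_s: 19.3
position: [0.4642, -0.2038, 0.113]
tool_rot: [[0.018, 1.0, -0.001], [1.0, -0.018, 0.002], [0.002, -0.001, -1.0]]
ft_force: [0.7, 0.0, 0.1]
grip_width: 0.0426
gripper_force: 40.9
```

Request:
send_rows([
  [[0.0242,0.0354,0,0,0,0,-1],[0.0242,0.0354,0,0,0,0,-1],[0.0242,0.0354,0,0,0,0,-1],[0.0242,0.0354,0,0,0,0,-1],[0.0243,0.0355,0,0,0,0,-1],[0,0,0.02,0,0,0,-1],[0,0,0.02,0,0,0,-1],[0,0,0.02,0,0,0,-1],[0,0,0,0,0,0,-1],[0,0,0,0,0,0,-1]],
])

```text
time_s: 20.55
position: [0.6446, -0.0871, 0.0545]
tool_rot: [[0.023, 1.0, 0.001], [1.0, -0.023, 0.001], [0.001, 0.001, -1.0]]
ft_force: [0.3, 0.2, -0.8]
grip_width: 0.0426
gripper_force: 40.9
```

```bash
cat >> h.py <<'E'
def terr(im,p,zlo=0,zhi=.1,xmin=.57):
    hsv=cv2.cvtColor(im,cv2.COLOR_RGB2HSV); H,S,V=[hsv[...,i].astype(int) for i in range(3)]
    X,Y,Z=[p[...,i] for i in range(3)]
    return (X>xmin)&(X<.73)&(Y>-.15)&(Y<.22)&(Z>zlo)&(Z<zhi)&((H<15)|(H>170))&(S>80)
E
python3 - <<'E'
from h import *
plan(([.644,-.0865,.0294],down(88.7)))
im,p=cloud("wrist"); save(im,"w5.png")
s=telemetry.observe();q=(p-s["position"])@s["tool_rot"]
b=blue(im,p)&(p[...,2]>.013)&(p[...,2]<.025)&(abs(q[...,1])<.08)&(q[...,0]<-.04); print("bar tool frame",b.sum(), np.percentile(q[b],[2,50,98],axis=0).round(4) if b.sum()>20 else "")
t=terr(im,p); print(t.sum(),np.percentile(q[t],[1,50,99],axis=0).round(4))
im,p=cloud("top"); rects(im,p,terr(im,p),20,3)
E
```

```text
t 20.55 P [ 0.6446 -0.0871  0.0545] q [-18.  43.  72.   0.  65. -17.] w 0.0426
turn [ 0.0009 -0.0008  0.    ] shift [ 0.0005 -0.0006  0.0251] len 0.025
bar tool frame 450 [[-0.0614 -0.0321  0.0349]
 [-0.0545 -0.0251  0.0361]
 [-0.0509  0.0336  0.0415]]
6118 [[-0.0477 -0.0209  0.0139]
 [ 0.0154  0.      0.0158]
 [ 0.0501  0.0221  0.0208]]
```

View pics/w5.png

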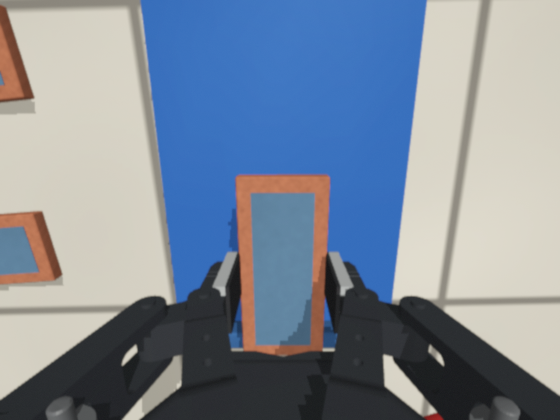

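The plate is held level over the mat at (285,265), with its rear end just clear of the stop bar near (285,350). I lower it.

Request:
send_rows([
  [[0,0,0.012,0,0,0,-1],[0,0,0.009,0,0,0,-1],[0,0,0.0025,0,0,0,-1],[0,0,0,0,0,0,-1],[0,0,0,0,0,0,-1]],
])

```text
time_s: 21.28
position: [0.6446, -0.087, 0.0312]
tool_rot: [[0.023, 1.0, 0.001], [1.0, -0.023, 0.001], [0.001, 0.001, -1.0]]
ft_force: [-0.5, -0.6, -0.7]
grip_width: 0.0421
gripper_force: 41.0
```

Request:
send_rows([
  [[-0.001,0,0.0008,0,0,0,-1],[0,0,0,0,0,0,-1],[0,0,0,0,0,0,-1]],
])

```text
time_s: 21.65
position: [0.6444, -0.088, 0.0302]
tool_rot: [[0.023, 1.0, 0.001], [1.0, -0.023, 0.001], [0.001, 0.001, -1.0]]
ft_force: [0.9, 0.0, 0.3]
grip_width: 0.0428
gripper_force: 41.0
```

Request:
send_rows([
  [[-0.001,0,0.0006,0,0,0,-1],[0,0,0,0,0,0,-1],[0,0,0,0,0,0,-1]],
])

```text
time_s: 22.02
position: [0.6444, -0.0885, 0.0296]
tool_rot: [[0.022, 1.0, 0.001], [1.0, -0.022, 0.001], [0.001, 0.001, -1.0]]
ft_force: [-0.5, 4.4, 1.2]
grip_width: 0.0429
gripper_force: 41.2
```

Contact with the bar. Release, retract and turn back towards the remaining plates.

Request:
send_rows([
  [[0,0,0,0,0,0,0.3],[0,0,0,0,0,0,0.3],[0,0,0,0,0,0,0.3],[0,0,-0.01,0,0,0,0.4],[0,0,-0.03,0,0,0,0.5],[0,0,-0.05,0,0,0,0.5],[0,0,-0.05,0,0,0,0.5],[0,0,-0.05,0,0,0,0.5],[0,0,0,0,0,0,0.5],[0,0,0,0,0,0,0.5]],
])

```text
time_s: 23.28
position: [0.6439, -0.089, 0.2192]
tool_rot: [[0.023, 1.0, 0.0], [1.0, -0.023, 0.001], [0.001, 0.0, -1.0]]
ft_force: [0.6, -0.8, -1.1]
grip_width: 0.0641
gripper_force: 0.0
```

```bash
python3 - <<'E'
from h import *
im,p=cloud("wrist"); np.savez("w6.npz",im=im,p=p)
m=terr(im,p)|(blue(im,p)&(p[...,0]>.6)&(abs(p[...,0]-.644)<.022)&(p[...,2]>.0105)&(p[...,2]<.0165)); 
rects(im,p,terr(im,p),100,5); q=p[terr(im,p)]; print("y ext",np.percentile(q[:,1],[1,99]))
b=blue(im,p)&(p[...,2]>.0155)&(p[...,1]<-.12); print("bar", np.percentile(p[b],[2,50,98],axis=0).round(4) if b.sum() else "")
im,p=cloud("top"); rects(im,p,blue(im,p),30); q=p[terr(im,p)]; print(len(q),np.percentile(q,[2,50,98],axis=0)if len(q) else "")
a=down(4)
plan(([.6444,-.0885,.22],a),([.4505,-.0846,.22],a),([.4505,-.0846,.027],a))
E
```

```text
px [283. 187.] n 1300 rect ctr 645.2 -88.4 wh 99.0 43.3 ang 88.9 med [644.5 -81.2  14.2] zmax 16.4
y ext [-0.13771264 -0.03890253]
bar [[ 0.5791 -0.149   0.016 ]
 [ 0.6443 -0.143   0.019 ]
 [ 0.7105 -0.1375  0.0206]]
px [267. 178.] n 2181 rect ctr 648.1 83.7 wh 232.0 139.5 ang 88.6 med [649.9  91.1   4.1] zmax 14.3
px [311. 169.] n 91 rect ctr 691.7 -73.0 wh 40.7 46.2 ang 89.0 med [683.9 -70.7   3.8] zmax 11.0
13 [[ 0.64409618 -0.13600926  0.01005254]
 [ 0.65400738 -0.13202829  0.01314028]
 [ 0.66408889 -0.07830303  0.01797889]]
t 23.375 P [ 0.6438 -0.089   0.2182] q [-18.  34.  60.   0.  86. -17.] w 0.0639
turn [-0.0025  0.      1.4783] shift [ 0.0007 -0.0004 -0.0018] len 0.002
turn [0. 0. 0.] shift [-0.1932 -0.0174  0.    ] len 0.194
turn [0. 0. 0.] shift [0.    0.    0.193] len 0.193
```

Request:
send_rows([
  [[0,0,0,0,0,0.1478,0.5],[0,0,0,0,0,0.1478,0.5],[0,0,0,0,0,0.1478,0.5],[0,0,0,0,0,0.1478,0.5],[0,0,0,0,0,0.1478,0.5],[0,0,0,0,0,0.1478,0.5],[0,0,0,0,0,0.1478,0.5],[0,0,0,0,0,0.1478,0.5],[0,0,0,0,0,0.1478,0.5],[0,0,0,0,0,0.1478,0.5]],
])

```text
time_s: 24.62
position: [0.644, -0.089, 0.2181]
tool_rot: [[0.998, 0.065, -0.002], [0.065, -0.998, 0.002], [-0.001, -0.002, -1.0]]
ft_force: [0.4, -0.9, -0.1]
grip_width: 0.0641
gripper_force: 0.0
```

Request:
send_rows([
  [[-0.0386,-0.0035,0,0,0,0,0.5],[-0.0386,-0.0035,0,0,0,0,0.5],[-0.0386,-0.0035,0,0,0,0,0.5],[-0.0386,-0.0035,0,0,0,0,0.5],[-0.0386,-0.0035,0,0,0,0,0.5],[0,0,0,0,0,0,0.5],[0,0,0,0,0,0,0.5]],
])

```text
time_s: 25.5
position: [0.451, -0.0854, 0.2191]
tool_rot: [[0.998, 0.07, 0.001], [0.07, -0.998, 0.001], [0.001, -0.001, -1.0]]
ft_force: [-0.3, -0.2, -0.1]
grip_width: 0.0637
gripper_force: 0.0
```

```bash
cat >> h.py <<'E'
def plates(im,p,xmax=.58):
    hsv=cv2.cvtColor(im,cv2.COLOR_RGB2HSV); H,S,V=[hsv[...,i].astype(int) for i in range(3)]
    X,Y,Z=[p[...,i] for i in range(3)]
    rects(im,p,(X>.3)&(X<xmax)&(abs(Y)<.4)&(Z<.03)&((((H<15)|(H>170))&(S>80))|((H>95)&(H<125)&(S>70))),150)
E
python3 - <<'E'
from h import *
im,p=cloud("wrist"); plates(im,p)
a=down(4)
plan(([.4505,-.0846,.22],a),([.4505,-.0846,.027],a))
E
```

```text
px [274.  69.] n 771 rect ctr 577.3 -38.6 wh 219.7 5.3 ang 90.0 med [578.3 -77.7   6.3] zmax 20.5
px [191. 172.] n 1393 rect ctr 461.3 21.6 wh 98.7 47.5 ang 4.5 med [467.7  14.9   9. ] zmax 11.6
px [189. 175.] n 1807 rect ctr 460.9 20.5 wh 82.9 28.7 ang 4.4 med [463.4  20.5   9.4] zmax 11.9
px [283. 187.] n 1305 rect ctr 451.6 -85.4 wh 99.6 43.5 ang 3.0 med [457.7 -83.8   9.1] zmax 12.0
px [283. 190.] n 1731 rect ctr 451.8 -85.4 wh 82.1 27.3 ang 3.4 med [454.1 -85.    9.5] zmax 12.0
t 25.55 P [ 0.4512 -0.0854  0.219 ] q [-26.  15.  92.   0.  74.  60.] w 0.0641
turn [-0.0009 -0.0008  0.0004] shift [-0.0006 -0.0008 -0.001 ] len 0.001
turn [0. 0. 0.] shift [0.    0.    0.193] len 0.193
```

Request:
send_rows([
  [[0,0,0.04,0,0,0.014,0.4],[0,0,0.04,0,0,0,0.4],[0,0,0.04,0,0,0,0.4],[0,0,0.04,0,0,0,0.4],[0,0,0.02,0,0,0,0.4],[0,0,0.009,0,0,0,0.4],[0,0,0.0045,0,0,0,0.4],[0,0,0,0,0,0,0.4],[0,0,0,0,0,0,0.4]],
])

```text
time_s: 26.68
position: [0.451, -0.0852, 0.0264]
tool_rot: [[0.998, 0.056, 0.002], [0.056, -0.998, 0.0], [0.002, -0.0, -1.0]]
ft_force: [0.5, -0.4, 0.9]
grip_width: 0.0595
gripper_force: 0.0
```

Request:
send_rows([
  [[0,0,0,0,0,0,-1],[0,0,0,0,0,0,-1],[0,0,0,0,0,0,-1],[0,0,0,0,0,0,-1],[0,0,0,0,0,0,-1]],
], squeeze=40)

```text
time_s: 27.3
position: [0.4509, -0.0851, 0.0266]
tool_rot: [[0.998, 0.056, 0.002], [0.056, -0.998, 0.0], [0.002, -0.0, -1.0]]
ft_force: [-0.1, 0.6, 6.9]
grip_width: 0.0424
gripper_force: 39.7
```

Request:
send_rows([
  [[0,0,-0.01,0,0,0,-1],[0,0,-0.02,0,0,0,-1],[0,0,-0.03,0,0,0,-1],[0,0,-0.03,0,0,0,-1],[0,0,0,0,0,0,-1],[0,0,0,0,0,0,-1]],
])

```text
time_s: 28.05
position: [0.4502, -0.0849, 0.1154]
tool_rot: [[0.998, 0.056, 0.0], [0.056, -0.998, 0.001], [0.0, -0.001, -1.0]]
ft_force: [-0.3, -0.2, -1.2]
grip_width: 0.0427
gripper_force: 41.1
```

```bash
cat >> h.py <<'E'
def held():
    im,p=cloud("wrist"); s=telemetry.observe();q=(p-s["position"])@s["tool_rot"]
    hsv=cv2.cvtColor(im,cv2.COLOR_RGB2HSV); H,S,V=[hsv[...,i].astype(int) for i in range(3)]
    m=((((H<15)|(H>170))&(S>80))|((H>95)&(H<125)&(S>70)))&(q[...,2]<.022)&(q[...,2]>0)&(abs(q[...,0])<.08)&(abs(q[...,1])<.03)
    a=q[m]; print("held",len(a),np.percentile(a,[1,50,99],axis=0).round(4))
    c,*_=np.linalg.lstsq(np.c_[a[:,:2],np.ones(len(a))],a[:,2],rcond=None); print("z=ax+by+c tool",c)
E
python3 - <<'E'
from h import *
held(); print("fz",telemetry.observe()["ft_force"][2])
th=np.degrees(np.arctan2(8,67)); print(th)
for phi in (th,-th):
    M=down(88.7)@R.from_euler('y',phi,degrees=True).as_matrix(); print(phi,"tool x",M[:,0].round(3),"z",M[:,2].round(3))
plan(([.451,-.0854,.11],down(88.7)))
E
```

```text
held 14436 [[-0.0468 -0.0216  0.0156]
 [ 0.0087 -0.0006  0.0171]
 [ 0.0505  0.0208  0.0189]]
z=ax+by+c tool [ 0.00317788 -0.0011667   0.01708078]
fz -0.25325141256404293
6.809050179613405
6.809050179613405 tool x [0.023 0.993 0.119] z [ 0.003  0.119 -0.993]
-6.809050179613405 tool x [ 0.023  0.993 -0.119] z [-0.003 -0.119 -0.993]
t 28.1 P [ 0.4501 -0.0849  0.1151] q [-26.  23. 101.   0.  57.  61.] w 0.0427
turn [-1.600e-03 -7.000e-04 -1.492e+00] shift [-0.0005  0.0009  0.0051] len 0.005
```

```bash
python3 - <<'E'
from h import *
s=telemetry.observe(); a=down(88.7); M=a@R.from_euler('y',-6.8,degrees=True).as_matrix()
plan((s["position"],a),([.6459,-.0188,.115],a),([.6459,-.0188,.115],M),([.6459,-.0188,.043],M),([.6459,-.0188,.0373],M))
E
```

```text
t 28.1 P [ 0.4501 -0.0849  0.1151] q [-26.  23. 101.   0.  57.  61.] w 0.0427
turn [-1.600e-03 -7.000e-04 -1.492e+00] shift [0. 0. 0.] len 0.0
turn [0. 0. 0.] shift [7.050e-02 1.943e-01 1.000e-04] len 0.207
turn [-0.     -0.1187  0.    ] shift [0. 0. 0.] len 0.0
turn [0. 0. 0.] shift [0.0085 0.     0.0715] len 0.072
turn [0. 0. 0.] shift [0.0007 0.     0.0057] len 0.006
```

Request:
send_rows([
  [[0,0,0,0,0,-0.1492,-1],[0,0,0,0,0,-0.1492,-1],[0,0,0,0,0,-0.1492,-1],[0,0,0,0,0,-0.1492,-1],[0,0,0,0,0,-0.1492,-1],[0,0,0,0,0,-0.1492,-1],[0,0,0,0,0,-0.1492,-1],[0,0,0,0,0,-0.1492,-1],[0,0,0,0,0,-0.1492,-1],[0,0,0,0,0,-0.1492,-1]],
])

```text
time_s: 29.35
position: [0.4501, -0.0849, 0.1148]
tool_rot: [[0.018, 1.0, -0.001], [1.0, -0.018, 0.002], [0.002, -0.001, -1.0]]
ft_force: [0.1, 0.1, -0.5]
grip_width: 0.0425
gripper_force: 41.1
```

Request:
send_rows([
  [[0.0141,0.0389,0,0,0,0,-1],[0.0141,0.0389,0,0,0,0,-1],[0.0141,0.0389,0,0,0,0,-1],[0.0141,0.0388,0,0,0,0,-1],[0.0141,0.0388,0,0,0,0,-1],[0,0,0,0,-0.1187,0,-1],[0.0029,0,0.024,0,0,0,-1],[0.0029,0,0.024,0,0,0,-1],[0.0027,0,0.0225,0,0,0,-1],[0,0,0,0,0,0,-1],[0,0,0,0,0,0,-1]],
])

```text
time_s: 30.72
position: [0.6467, -0.0189, 0.0453]
tool_rot: [[0.023, 1.0, -0.002], [0.993, -0.023, -0.118], [-0.118, 0.001, -0.993]]
ft_force: [0.3, 0.2, 0.0]
grip_width: 0.0424
gripper_force: 41.2
```

```bash
python3 - <<'E'
from h import *
a=down(88.7); M=a@R.from_euler('y',-6.8,degrees=True).as_matrix()
plan(([.6459,-.0188,.0373],M))
E
```

```text
t 30.725 P [ 0.6467 -0.0189  0.0453] q [-10.  43.  73.  -7.  63.  -5.] w 0.0424
turn [ 0.0011 -0.0007 -0.0001] shift [ 0.0011 -0.0008  0.0079] len 0.008
```

Request:
send_rows([
  [[0.0006,-0.0008,0.004,0,0,0,-1],[0.0004,0,0.0025,0,0,0,-1],[0,0,0,0,0,0,-1],[0,0,0,0,0,0,-1]],
])

```text
time_s: 31.22
position: [0.6458, -0.0186, 0.0387]
tool_rot: [[0.023, 1.0, -0.001], [0.993, -0.023, -0.118], [-0.118, 0.001, -0.993]]
ft_force: [-0.2, -0.1, -0.5]
grip_width: 0.0424
gripper_force: 41.2
```

Request:
send_rows([
  [[0,0,0.001,0,0,0,-1],[0,0,0,0,0,0,-1],[0,0,0,0,0,0,-1]],
])

```text
time_s: 31.6
position: [0.6457, -0.0188, 0.0375]
tool_rot: [[0.023, 1.0, -0.002], [0.993, -0.023, -0.118], [-0.118, 0.001, -0.993]]
ft_force: [0.2, -0.4, -0.9]
grip_width: 0.0426
gripper_force: 41.2
```

Request:
send_rows([
  [[0,0,0.001,0,0,0,-1],[0,0,0,0,0,0,-1],[0,0,0,0,0,0,-1]],
])

```text
time_s: 31.98
position: [0.6457, -0.0188, 0.0373]
tool_rot: [[0.023, 1.0, -0.001], [0.993, -0.023, -0.118], [-0.118, 0.001, -0.993]]
ft_force: [-2.1, 1.3, 5.8]
grip_width: 0.0426
gripper_force: 41.9
```

Request:
send_rows([
  [[0,0,0,0,0,0,-0.1],[0,0,0,0,0,0,0.1],[0,0,0,0,0,0,0.3],[0,0,0,0,0,0,0.3],[0,0,-0.01,0,0,0,0.4],[0,0,-0.03,0,0,0,0.5],[0,0,0,0,0.1187,0,0.5],[0,0,-0.05,0,0,0,0.5],[0,0,-0.05,0,0,0,0.5],[0,0,-0.04,0,0,0,0.5],[0,0,0,0,0,0,0.5],[0,0,0,0,0,0,0.5]],
])

```text
time_s: 33.48
position: [0.6453, -0.0141, 0.2158]
tool_rot: [[0.023, 1.0, -0.0], [1.0, -0.023, 0.001], [0.001, -0.0, -1.0]]
ft_force: [-0.4, 0.4, -0.5]
grip_width: 0.0642
gripper_force: 0.0
```

```bash
python3 - <<'E'
from h import *
im,p=cloud("wrist"); save(im,"w7.png"); np.savez("w7.npz",im=im,p=p)
rects(im,p,terr(im,p),100,3); 
im,p=cloud("top"); plates(im,p) ; rects(im,p,blue(im,p)&(p[...,0]<.57),30)
a=down(4.4); s=telemetry.observe()
plan((s["position"],a),([.4605,.0207,.22],a))
E
```

```text
px [283. 221.] n 1919 rect ctr 646.0 -55.1 wh 165.9 43.4 ang 88.8 med [645.  -48.7  16.3] zmax 27.3
px [185. 227.] n 160 rect ctr 461.2 380.0 wh 154.2 11.1 ang 1.0 med [462.5 378.7  17.6] zmax 30.0
t 33.575 P [ 0.6452 -0.0142  0.215 ] q [-12.  33.  62.   0.  85. -10.] w 0.0644
turn [-2.1000e-03  1.0000e-04  1.4714e+00] shift [0. 0. 0.] len 0.0
turn [0. 0. 0.] shift [-0.1815 -0.0489 -0.005 ] len 0.188
```

View pics/w7.png

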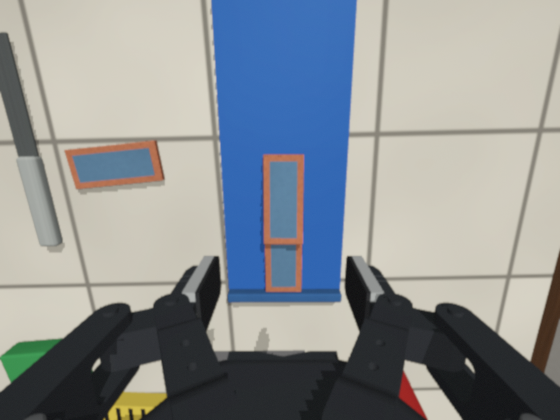

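The two plates sit in line on the mat at (284,200) and (284,268), with an overlap of about 34 mm. The third plate is at (115,165). I fetch it.

Request:
send_rows([
  [[0,0,0,0,0,0.1471,0.5],[0,0,0,0,0,0.1471,0.5],[0,0,0,0,0,0.1471,0.5],[0,0,0,0,0,0.1471,0.5],[0,0,0,0,0,0.1471,0.5],[0,0,0,0,0,0.1471,0.5],[0,0,0,0,0,0.1471,0.5],[0,0,0,0,0,0.1471,0.5],[0,0,0,0,0,0.1471,0.5],[0,0,0,0,0,0.1471,0.5]],
])

```text
time_s: 34.83
position: [0.6454, -0.0142, 0.215]
tool_rot: [[0.997, 0.072, -0.001], [0.072, -0.997, 0.001], [-0.001, -0.001, -1.0]]
ft_force: [-0.8, -0.2, -0.8]
grip_width: 0.064
gripper_force: 0.0
```

Request:
send_rows([
  [[-0.0363,-0.0098,-0.001,0,0,0,0.5],[-0.0363,-0.0098,-0.001,0,0,0,0.5],[-0.0363,-0.0098,-0.001,0,0,0,0.5],[-0.0363,-0.0098,-0.001,0,0,0,0.5],[-0.0363,-0.0098,-0.001,0,0,0,0.5],[0,0,0,0,0,0,0.5],[0,0,0,0,0,0,0.5]],
])

```text
time_s: 35.7
position: [0.4615, 0.0204, 0.2208]
tool_rot: [[0.997, 0.077, 0.001], [0.077, -0.997, 0.001], [0.001, -0.001, -1.0]]
ft_force: [0.3, -0.2, 0.3]
grip_width: 0.0641
gripper_force: 0.0
```

```bash
python3 - <<'E'
from h import *
im,p=cloud("wrist"); plates(im,p)
a=down(4.4)
plan(([.4605,.0207,.22],a),([.4605,.0207,.026],a))
E
```

```text
px [375.  89.] n 742 rect ctr 577.7 -34.2 wh 227.7 5.2 ang 89.8 med [578.3 -78.7   6.3] zmax 21.0
px [283. 187.] n 1282 rect ctr 461.3 20.4 wh 99.2 44.1 ang 5.3 med [469.3  21.2   9.1] zmax 11.5
px [283. 191.] n 1712 rect ctr 460.8 20.4 wh 82.8 27.2 ang 3.9 med [463.2  20.6   9.5] zmax 12.0
t 35.75 P [0.4617 0.0204 0.2208] q [-12.  15.  91.   0.  74.  73.] w 0.0639
turn [-0.0007 -0.0009  0.0002] shift [-0.0012 -0.0004  0.0008] len 0.001
turn [0. 0. 0.] shift [0.    0.    0.194] len 0.194
```

Request:
send_rows([
  [[-0.0005,0,0.04,0,0,0,0.4],[0,0,0.04,0,0,0,0.4],[0,0,0.04,0,0,0,0.4],[0,0,0.04,0,0,0,0.4],[0,0,0.021,0,0,0,0.4],[0,0,0.009,0,0,0,0.4],[0,0,0.005,0,0,0,0.4],[0,0,0,0,0,0,0.4],[0,0,0,0,0,0,0.4]],
])

```text
time_s: 36.88
position: [0.461, 0.0206, 0.0267]
tool_rot: [[0.997, 0.077, 0.002], [0.077, -0.997, 0.0], [0.002, -0.0, -1.0]]
ft_force: [0.1, -0.4, -1.1]
grip_width: 0.0596
gripper_force: 0.0
```

Request:
send_rows([
  [[0,0,0,0,0,0,-1],[0,0,0,0,0,0,-1],[0,0,0,0,0,0,-1],[0,0,0,0,0,0,-1],[0,0,0,0,0,0,-1]],
], squeeze=40)

```text
time_s: 37.5
position: [0.4608, 0.0207, 0.0269]
tool_rot: [[0.997, 0.077, 0.002], [0.077, -0.997, 0.001], [0.002, -0.0, -1.0]]
ft_force: [-1.1, 0.7, 8.1]
grip_width: 0.0426
gripper_force: 39.7
```

Request:
send_rows([
  [[0,0,-0.01,0,0,0,-1],[0,0,-0.02,0,0,0,-1],[0,0,-0.03,0,0,0,-1],[0,0,-0.03,0,0,0,-1],[0,0,0,0,0,0,-1],[0,0,0,0,0,0,-1]],
])

```text
time_s: 38.25
position: [0.46, 0.0207, 0.1157]
tool_rot: [[0.997, 0.077, 0.0], [0.077, -0.997, 0.001], [0.0, -0.001, -1.0]]
ft_force: [-0.7, 1.0, -1.4]
grip_width: 0.0422
gripper_force: 41.0
```

```bash
python3 - <<'E'
from h import *
held()
s=telemetry.observe(); a=down(88.7); M=a@R.from_euler('y',-6.8,degrees=True).as_matrix()
plan((s["position"],a),([.6473,.0475,.115],a),([.6473,.0475,.115],M),([.6473,.0475,.045],M))
E
```

```text
held 14325 [[-0.0475 -0.0217  0.0159]
 [ 0.0077 -0.0007  0.0174]
 [ 0.0498  0.0207  0.0191]]
z=ax+by+c tool [ 0.00262324 -0.0022111   0.01736059]
t 38.3 P [0.46   0.0207 0.1154] q [-12.  23. 100.   0.  57.  73.] w 0.0425
turn [-1.300e-03 -4.000e-04 -1.471e+00] shift [0. 0. 0.] len 0.0
turn [0. 0. 0.] shift [0.031  0.1867 0.0004] len 0.189
turn [-0.     -0.1187  0.    ] shift [0. 0. 0.] len 0.0
turn [0. 0. 0.] shift [0.0083 0.     0.0695] len 0.07
```

Request:
send_rows([
  [[0,0,0,0,0,-0.1471,-1],[0,0,0,0,0,-0.1471,-1],[0,0,0,0,0,-0.1471,-1],[0,0,0,0,0,-0.1471,-1],[0,0,0,0,0,-0.1471,-1],[0,0,0,0,0,-0.1471,-1],[0,0,0,0,0,-0.1471,-1],[0,0,0,0,0,-0.1471,-1],[0,0,0,0,0,-0.1471,-1],[0,0,0,0,0,-0.1471,-1]],
])

```text
time_s: 39.55
position: [0.46, 0.0207, 0.115]
tool_rot: [[0.018, 1.0, -0.001], [1.0, -0.018, 0.001], [0.001, -0.001, -1.0]]
ft_force: [-0.2, 0.5, -1.2]
grip_width: 0.0424
gripper_force: 41.0
```

Request:
send_rows([
  [[0.0063,0.0373,0,0,0,0,-1],[0.0063,0.0373,0,0,0,0,-1],[0.0063,0.0373,0,0,0,0,-1],[0.0063,0.0373,0,0,0,0,-1],[0.0063,0.0373,0,0,0,0,-1],[0,0,0,0,-0.1187,0,-1],[0.0029,0,0.024,0,0,0,-1],[0.0029,0,0.024,0,0,0,-1],[0.0025,0,0.021,0,0,0,-1],[0,0,0,0,0,0,-1],[0,0,0,0,0,0,-1]],
])

```text
time_s: 40.92
position: [0.6479, 0.048, 0.047]
tool_rot: [[0.023, 1.0, -0.002], [0.993, -0.023, -0.118], [-0.118, 0.001, -0.993]]
ft_force: [0.8, -0.7, -1.3]
grip_width: 0.0425
gripper_force: 41.1
```

```bash
python3 - <<'E'
from h import *
a=down(88.7); M=a@R.from_euler('y',-6.8,degrees=True).as_matrix()
plan(([.6473,.0478,.039],M))
E
```

```text
t 40.925 P [0.6479 0.048  0.047 ] q [-4. 43. 72. -7. 65.  1.] w 0.0425
turn [ 0.001  -0.0007 -0.0001] shift [ 0.0007 -0.0006  0.0079] len 0.008
```

Request:
send_rows([
  [[0.0007,-0.0006,0.005,0,0,0,-1],[0,0,0.003,0,0,0,-1],[0,0,0,0,0,0,-1],[0,0,0,0,0,0,-1]],
])

```text
time_s: 41.42
position: [0.6472, 0.0478, 0.0389]
tool_rot: [[0.023, 1.0, -0.002], [0.993, -0.023, -0.118], [-0.118, 0.001, -0.993]]
ft_force: [-0.1, 0.7, -0.9]
grip_width: 0.0424
gripper_force: 41.1
```

Request:
send_rows([
  [[0,0,0.001,0,0,0,-1],[0,0,0,0,0,0,-1],[0,0,0,0,0,0,-1]],
])

```text
time_s: 41.8
position: [0.6472, 0.0477, 0.0378]
tool_rot: [[0.023, 1.0, -0.002], [0.993, -0.023, -0.118], [-0.118, 0.001, -0.993]]
ft_force: [0.2, 0.3, -0.9]
grip_width: 0.0422
gripper_force: 41.1
```

Request:
send_rows([
  [[0,0,0.001,0,0,0,-1],[0,0,0,0,0,0,-1],[0,0,0,0,0,0,-1]],
])

```text
time_s: 42.18
position: [0.6472, 0.0477, 0.0376]
tool_rot: [[0.023, 1.0, -0.001], [0.993, -0.023, -0.118], [-0.118, 0.001, -0.993]]
ft_force: [-1.7, 0.6, 6.5]
grip_width: 0.0423
gripper_force: 41.8
```

Request:
send_rows([
  [[0,0,0,0,0,0,-0.1],[0,0,0,0,0,0,0.1],[0,0,0,0,0,0,0.3],[0,0,0,0,0,0,0.3],[0,0,-0.01,0,0,0,0.4],[0,0,-0.03,0,0,0,0.5],[0,0,0,0,0.1187,0,0.5],[0,0,-0.05,0,0,0,0.5],[0,0,-0.05,0,0,0,0.5],[0,0,-0.05,0,0,0,0.5],[0,0,0,0,0,0,0.5],[0,0,0,0,0,0,0.5]],
])

```text
time_s: 43.68
position: [0.6467, 0.0523, 0.2261]
tool_rot: [[0.023, 1.0, 0.0], [1.0, -0.023, 0.001], [0.001, 0.0, -1.0]]
ft_force: [0.4, -1.5, -0.5]
grip_width: 0.0638
gripper_force: 0.0
```

```bash
python3 - <<'E'
from h import *
im,p=cloud("wrist"); save(im,"w8.png"); np.savez("w8.npz",im=im,p=p)
rects(im,p,terr(im,p),100,3); 
a=down(45); s=telemetry.observe()
plan((s["position"],a),([.585,-.30,.26],a))
E
```

```text
px [283. 240.] n 2365 rect ctr 646.5 -22.5 wh 231.5 43.4 ang 88.7 med [644.8  -1.8  19.6] zmax 28.0
t 43.725 P [0.6466 0.0522 0.2254] q [-6. 33. 60.  0. 87. -5.] w 0.0638
turn [-1.600e-03 -4.000e-04  7.628e-01] shift [0. 0. 0.] len 0.0
turn [0. 0. 0.] shift [-0.2926  0.2055 -0.0346] len 0.359
```

View pics/w8.png

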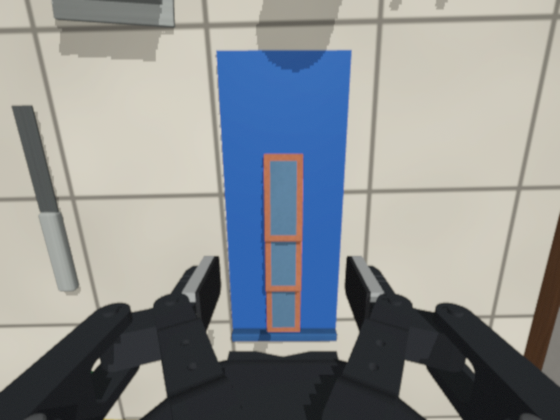

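The straight three-plate fan lies on the mat between (283,155) and (283,330), each overlapping by about a third. Next are the stones.

Request:
send_rows([
  [[0,0,0,0,0,0.1526,0.4],[0,0,0,0,0,0.1526,0.4],[0,0,0,0,0,0.1526,0.4],[0,0,0,0,0,0.1526,0.4],[0,0,0,0,0,0.1526,0.4],[0,0,-0.034,0,0,0,0.4],[-0.0325,0.0228,0,0,0,0,0.4],[-0.0325,0.0228,0,0,0,0,0.4],[-0.0325,0.0228,0,0,0,0,0.4],[-0.0325,0.0228,0,0,0,0,0.4],[-0.0325,0.0228,0,0,0,0,0.4],[-0.0325,0.0228,0,0,0,0,0.4]],
])

```text
time_s: 45.22
position: [0.6052, -0.1836, 0.2588]
tool_rot: [[0.707, 0.707, -0.002], [0.707, -0.707, 0.002], [0.0, -0.003, -1.0]]
ft_force: [0.5, 0.0, -0.4]
grip_width: 0.06
gripper_force: 0.0
```

Request:
send_rows([
  [[-0.0325,0.0228,0,0,0,0,0.4],[-0.0325,0.0228,0,0,0,0,0.4],[-0.0325,0.0228,0,0,0,0,0.4],[0,0,0,0,0,0,0.4],[0,0,0,0,0,0,0.4]],
])

```text
time_s: 45.85
position: [0.5852, -0.2992, 0.2591]
tool_rot: [[0.707, 0.707, -0.001], [0.707, -0.707, 0.002], [0.001, -0.002, -1.0]]
ft_force: [-1.0, 0.8, 0.2]
grip_width: 0.0599
gripper_force: 0.0
```

```bash
python3 - <<'E'
from h import *
plan(([.585,-.30,.26],down(45)))
def go(im,p,tag):
    hsv=cv2.cvtColor(im,cv2.COLOR_RGB2HSV); H,S,V=[hsv[...,i].astype(int) for i in range(3)]
    X,Y,Z=[p[...,i] for i in range(3)]
    print(tag,"dots");rects(im,p,(X>.4)&(Y<-.2)&((H<10)|(H>170))&(S>120)&(Z>.035)&(Z<.07),8)
    print("drainer");rects(im,p,(H>20)&(H<35)&(S>120)&(Z<.05)&(Z>.012),100)
im,p=cloud("wrist"); save(im,"w9.png"); go(im,p,"wrist")
im,p=cloud("top"); go(im,p,"top"); plates(im,p)
E
```

```text
t 45.85 P [ 0.5852 -0.2992  0.2591] q [-37.  33.  55.   0.  92.   8.] w 0.0599
turn [-0.002  -0.0012 -0.0001] shift [-0.0007  0.0005 -0.0009] len 0.001
wrist dots
px [366.  68.] n 277 rect ctr 736.4 -269.5 wh 4.5 30.4 ang 26.6 med [ 733.4 -267.4   54. ] zmax 70.0
px [416. 130.] n 232 rect ctr 734.9 -352.7 wh 17.0 18.1 ang 78.2 med [ 735.1 -352.8   46.6] zmax 48.6
px [298. 140.] n 195 rect ctr 638.1 -269.5 wh 15.7 16.2 ang 72.5 med [ 637.9 -269.3   51.5] zmax 53.3
px [256. 181.] n 170 rect ctr 574.0 -268.5 wh 15.0 15.8 ang 46.2 med [ 574.  -268.9   51.5] zmax 53.6
px [337. 182.] n 169 rect ctr 637.4 -333.5 wh 15.0 16.0 ang 45.7 med [ 637.  -333.3   51.6] zmax 52.7
px [296. 220.] n 152 rect ctr 573.2 -332.6 wh 15.1 15.4 ang 2.0 med [ 573.3 -332.5   51.7] zmax 53.4
px [514. 316.] n 320 rect ctr 685.2 -614.8 wh 12.0 95.3 ang 52.8 med [ 677.9 -604.2   66.5] zmax 70.0
px [430. 394.] n 21 rect ctr 530.7 -634.4 wh 14.7 1.3 ang 53.2 med [ 531.9 -632.9   67.5] zmax 69.8
drainer
px [276. 289.] n 1158 rect ctr 440.2 -375.7 wh 140.4 135.5 ang 86.0 med [ 497.3 -419.2   22. ] zmax 25.2
px [222. 342
[... 205 characters left out ...]
 154.] n 23 rect ctr 734.3 -351.2 wh 15.0 20.6 ang 45.9 med [ 734.7 -352.1   45.4] zmax 49.8
px [368. 181.] n 17 rect ctr 637.2 -268.8 wh 12.4 12.2 ang 44.9 med [ 636.3 -268.8   48.5] zmax 54.0
px [465. 200.] n 9 rect ctr 571.8 -597.6 wh 22.9 2.4 ang 28.2 med [ 571.7 -598.1   64.3] zmax 68.3
px [471. 208.] n 13 rect ctr 542.6 -618.6 wh 32.9 3.7 ang 40.8 med [ 544.3 -614.7   66.1] zmax 69.6
px [479. 214.] n 9 rect ctr 523.3 -643.0 wh 24.5 2.2 ang 59.0 med [ 523.9 -643.2   67.5] zmax 69.9
drainer
px [411. 249.] n 104 rect ctr 400.2 -423.9 wh 77.2 168.7 ang 50.3 med [ 393.4 -437.3   20.7] zmax 28.8
px [185. 228.] n 164 rect ctr 461.1 379.0 wh 154.1 10.4 ang 2.1 med [458.9 378.8  18.1] zmax 29.7
```

View pics/w9.png

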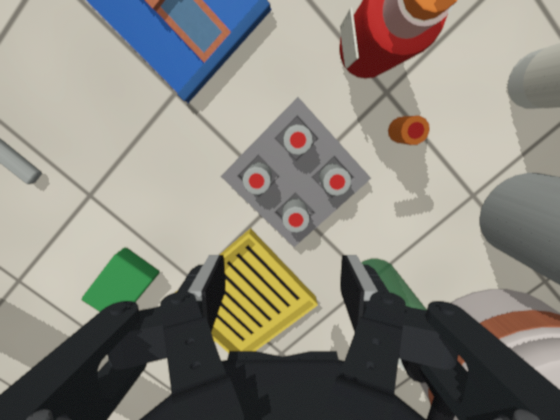

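The four stones are at (298,140), (256,181), (337,182) and (296,220). The orange decoy is at (410,130) and the drainer is at (265,290). I start with the stone at (296,220).

```bash
cat > cyc.py <<'E'
from h import *
import sys
a=down(45)
st=dict(A=(.6375,-.269),B=(.6368,-.3327),C=(.573,-.2683),D=(.5728,-.332))
sl=dict(D=(.396,-.4057),B=(.4618,-.4101),C=(.4002,-.3439),A=(.466,-.3483))
k=sys.argv[1]; s,d=st[k],sl[k]; P=telemetry.observe()["position"]
plan(([*s,P[2]],a),([*s,.053],a),([*s,.125],a),([*d,.125],a),([*d,.053],a))
E
python3 cyc.py D
```

```text
t 45.95 P [ 0.5855 -0.2986  0.2598] q [-37.  33.  55.   0.  92.   8.] w 0.0596
turn [-0.0008 -0.0012  0.0011] shift [-0.0326  0.0146  0.    ] len 0.036
turn [0. 0. 0.] shift [0.     0.     0.2068] len 0.207
turn [0. 0. 0.] shift [ 0.     0.    -0.072] len 0.072
turn [0. 0. 0.] shift [-0.1771 -0.0729  0.    ] len 0.192
turn [0. 0. 0.] shift [0.    0.    0.072] len 0.072
```

Request:
send_rows([
  [[-0.0163,0.0073,0,0,0,0,0.3],[-0.0163,0.0073,0,0,0,0,0.3],[0,0,0.04,0,0,0,0.3],[0,0,0.04,0,0,0,0.3],[0,0,0.04,0,0,0,0.3],[0,0,0.03,0,0,0,0.3],[0,0,0,0,0,0,0.3],[0,0,0,0,0,0,0.3]],
])

```text
time_s: 46.95
position: [0.5729, -0.334, 0.1117]
tool_rot: [[0.708, 0.707, 0.003], [0.707, -0.708, -0.001], [0.001, 0.003, -1.0]]
ft_force: [0.2, -0.6, -0.1]
grip_width: 0.0556
gripper_force: 0.0
```

```bash
python3 - <<'E'
from h import *
plan(([.5728,-.332,.053],down(45)))
im,p=cloud("wrist"); X,Y,Z=[p[...,i] for i in range(3)]
hsv=cv2.cvtColor(im,cv2.COLOR_RGB2HSV); H,S,V=[hsv[...,i].astype(int) for i in range(3)]
rects(im,p,((H<10)|(H>170))&(S>120)&(Z>.035)&(Z<.07)&(X<.6)&(Y<-.3),100)
rects(im,p,(Z>.042)&(Z<.06)&(abs(X-.573)<.03)&(abs(Y+.332)<.03),300)
E
```

```text
t 46.95 P [ 0.5729 -0.334   0.1117] q [-40.  40.  66.   0.  73.   5.] w 0.0556
turn [ 0.0025 -0.0013 -0.0007] shift [ 0.0013 -0.0015  0.0587] len 0.059
px [280. 240.] n 510 rect ctr 573.2 -332.5 wh 17.1 16.3 ang 45.4 med [ 573.3 -332.5   51.4] zmax 53.0
px [280. 238.] n 1808 rect ctr 573.2 -332.4 wh 30.7 31.7 ang 89.5 med [ 574.4 -331.3   51.1] zmax 53.0
```

Stone position is confirmed to 1 mm, so I descend, grip and lift.

Request:
send_rows([
  [[0.0013,-0.0013,0.02,0,0,0,0.3],[0,0,0.02,0,0,0,0.3],[0,0,0.014,0,0,0,0.3],[0,0,0.0045,0,0,0,0.3],[0,0,0,0,0,0,0.3],[0,0,0,0,0,0,-1],[0,0,0,0,0,0,-1],[0,0,0,0,0,0,-1],[0,0,0,0,0,0,-1],[0,0,0,0,0,0,-1]],
], squeeze=40)

```text
time_s: 48.25
position: [0.573, -0.3314, 0.0526]
tool_rot: [[0.707, 0.707, 0.002], [0.707, -0.707, -0.0], [0.001, 0.002, -1.0]]
ft_force: [0.1, 1.4, 6.9]
grip_width: 0.0306
gripper_force: 39.6
```

Request:
send_rows([
  [[0,0,-0.012,0,0,0,-1],[0,0,-0.03,0,0,0,-1],[0,0,-0.03,0,0,0,-1],[0,0,0,0,0,0,-1],[0,0,0,0,0,0,-1]],
])

```text
time_s: 48.88
position: [0.5722, -0.3309, 0.1226]
tool_rot: [[0.707, 0.707, -0.0], [0.707, -0.707, 0.002], [0.001, -0.002, -1.0]]
ft_force: [0.0, 0.0, -0.8]
grip_width: 0.0307
gripper_force: 39.8
```

```bash
python3 - <<'E'
from h import *
plan(([.396,-.4057,.125],down(45)),([.396,-.4057,.053],down(45)))
im,p=cloud("wrist"); s=telemetry.observe(); q=(p-s["position"])@s["tool_rot"]
m=(abs(q[...,0])<.025)&(abs(q[...,1])<.014)&(abs(q[...,2])<.03); print(m.sum(),np.median(q[m],0),np.percentile(q[m][:,0],[2,98]))
E
```

```text
t 48.875 P [ 0.5722 -0.3309  0.1226] q [-40.  39.  66.   0.  75.   5.] w 0.0307
turn [-0.0016 -0.001  -0.0002] shift [-0.1775 -0.0717 -0.0024] len 0.191
turn [0. 0. 0.] shift [0.    0.    0.072] len 0.072
4182 [0.00544539 0.00010114 0.00134507] [-0.01377385  0.01487142]
```

Request:
send_rows([
  [[-0.0355,-0.0143,0,0,0,0,-1],[-0.0355,-0.0143,0,0,0,0,-1],[-0.0355,-0.0143,0,0,0,0,-1],[-0.0355,-0.0143,0,0,0,0,-1],[-0.0355,-0.0143,0,0,0,0,-1],[0,0,0,0,0,0,-1],[0,0,0.03,0,0,0,-1],[0,0,0.025,0,0,0,-1],[0,0,0.01,0,0,0,-1],[0,0,0.004,0,0,0,-1],[0,0,0,0,0,0,-1],[0,0,0,0,0,0,-1]],
])

```text
time_s: 50.42
position: [0.3968, -0.4063, 0.0551]
tool_rot: [[0.707, 0.707, 0.002], [0.707, -0.707, -0.0], [0.001, 0.001, -1.0]]
ft_force: [-0.6, -0.4, -1.2]
grip_width: 0.0303
gripper_force: 39.9
```

Request:
send_rows([
  [[0,0,0.0013,0,0,0,-1],[0,0,0,0,0,0,-1],[0,0,0,0,0,0,-1]],
])

```text
time_s: 50.8
position: [0.3966, -0.4061, 0.0532]
tool_rot: [[0.707, 0.707, 0.001], [0.707, -0.707, 0.001], [0.001, 0.0, -1.0]]
ft_force: [0.3, 0.6, -0.5]
grip_width: 0.0306
gripper_force: 39.9
```

Lower by 1.5 mm, release, retract, and plan the next stone.

Request:
send_rows([
  [[0,0,0.0015,0,0,0,-1],[0,0,0,0,0,0,-1],[0,0,0,0,0,0,-0.1],[0,0,0,0,0,0,0.2],[0,0,0,0,0,0,0.2],[0,0,0,0,0,0,0.2],[0,0,-0.015,0,0,0,0.2],[0,0,-0.03,0,0,0,0.2],[0,0,-0.03,0,0,0,0.2],[0,0,-0.035,0,0,0,0.2],[0,0,0,0,0,0,0.2],[0,0,0,0,0,0,0.2]],
])

```text
time_s: 52.3
position: [0.3963, -0.4059, 0.1616]
tool_rot: [[0.707, 0.707, 0.001], [0.707, -0.707, 0.001], [0.001, -0.0, -1.0]]
ft_force: [-0.6, 0.0, -0.4]
grip_width: 0.0512
gripper_force: 0.0
```

```bash
python3 cyc.py B; python3 - <<'E'
from h import *
im,p=cloud("wrist"); save(im,"w10.png"); X,Y,Z=[p[...,i] for i in range(3)]
hsv=cv2.cvtColor(im,cv2.COLOR_RGB2HSV); H,S,V=[hsv[...,i].astype(int) for i in range(3)]
rects(im,p,((H<10)|(H>170))&(S>120)&(Z>.035)&(Z<.07)&(Y<-.2)&(Y>-.5),50)
rects(im,p,(H>20)&(H<35)&(S>120)&(Z<.05)&(Z>.014),100)
E
```

```text
t 52.3 P [ 0.3963 -0.4059  0.1616] q [-58.  28.  80.   0.  72. -13.] w 0.0512
turn [-0.0001 -0.0012 -0.0002] shift [0.2218 0.1183 0.    ] len 0.251
turn [0. 0. 0.] shift [0.     0.     0.1086] len 0.109
turn [0. 0. 0.] shift [ 0.     0.    -0.072] len 0.072
turn [0. 0. 0.] shift [-0.1785 -0.069   0.    ] len 0.191
turn [0. 0. 0.] shift [0.    0.    0.072] len 0.072
px [283. 219.] n 322 rect ctr 396.3 -407.0 wh 16.1 16.4 ang 44.3 med [ 396.5 -406.8   50.6] zmax 52.4
px [289. 143.] n 4380 rect ctr 432.8 -375.3 wh 139.8 149.1 ang 86.1 med [ 447.2 -364.9   22.6] zmax 25.2
```

View pics/w10.png

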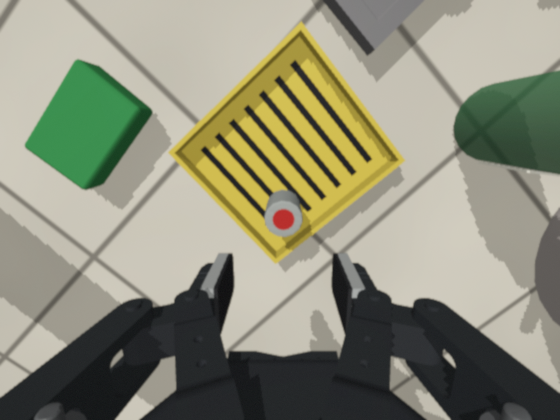

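Stone 1 stands in the near corner of the drainer at (283,215). Next is the stone at (.637,-.333).

Request:
send_rows([
  [[0.0317,0.0169,0,0,0,0,0.3],[0.0317,0.0169,0,0,0,0,0.3],[0.0317,0.0169,0,0,0,0,0.3],[0.0317,0.0169,0,0,0,0,0.3],[0.0317,0.0169,0,0,0,0,0.3],[0.0317,0.0169,0,0,0,0,0.3],[0.0316,0.0169,0,0,0,0,0.3],[0,0,0.03,0,0,0,0.3],[0,0,0,0,0,0,0.3],[0,0,0,0,0,0,0.3]],
])

```text
time_s: 53.6
position: [0.6369, -0.3334, 0.1324]
tool_rot: [[0.708, 0.707, 0.001], [0.707, -0.708, 0.001], [0.001, 0.0, -1.0]]
ft_force: [1.1, -1.6, 0.4]
grip_width: 0.0553
gripper_force: 0.0
```

```bash
python3 cyc.py B
```

```text
t 53.6 P [ 0.6369 -0.3334  0.1324] q [-37.  44.  53.   0.  82.   8.] w 0.0553
turn [ 0.0002 -0.0012 -0.0007] shift [ 0.0004 -0.0005  0.    ] len 0.001
turn [0. 0. 0.] shift [0.     0.     0.0794] len 0.079
turn [0. 0. 0.] shift [ 0.     0.    -0.072] len 0.072
turn [0. 0. 0.] shift [-0.1785 -0.069   0.    ] len 0.191
turn [0. 0. 0.] shift [0.    0.    0.072] len 0.072
```

Request:
send_rows([
  [[0,0,0.03,0,0,0,0.3],[0,0,0.03,0,0,0,0.3],[0,0,0.014,0,0,0,0.3],[0,0,0.005,0,0,0,0.3],[0,0,0,0,0,0,0.3],[0,0,0,0,0,0,-1],[0,0,0,0,0,0,-1],[0,0,0,0,0,0,-1],[0,0,0,0,0,0,-1],[0,0,0,0,0,0,-1]],
], squeeze=40)

```text
time_s: 54.85
position: [0.6375, -0.3332, 0.0542]
tool_rot: [[0.707, 0.707, 0.003], [0.707, -0.707, -0.001], [0.001, 0.002, -1.0]]
ft_force: [-0.8, 0.3, 6.1]
grip_width: 0.0307
gripper_force: 39.8
```

Request:
send_rows([
  [[0,0,-0.012,0,0,0,-1],[0,0,-0.03,0,0,0,-1],[0,0,-0.03,0,0,0,-1],[0,0,0,0,0,0,-1],[-0.0357,-0.0138,0,0,0,0,-1],[-0.0357,-0.0138,0,0,0,0,-1],[-0.0357,-0.0138,0,0,0,0,-1],[-0.0357,-0.0138,0,0,0,0,-1],[-0.0357,-0.0138,0,0,0,0,-1],[0,0,0,0,0,0,-1],[0,0,0,0,0,0,-1]],
])

```text
time_s: 56.22
position: [0.4622, -0.41, 0.124]
tool_rot: [[0.707, 0.707, 0.0], [0.707, -0.707, 0.002], [0.002, -0.001, -1.0]]
ft_force: [-0.1, -0.0, -1.0]
grip_width: 0.0306
gripper_force: 39.8
```

```bash
python3 - <<'E'
from h import *
plan(([.4618,-.4101,.0535],down(45)))
E
```

```text
t 56.225 P [ 0.4622 -0.41    0.124 ] q [-53.  35.  74.   0.  71.  -8.] w 0.0306
turn [-0.0009 -0.0016 -0.0003] shift [-0.0003 -0.0002  0.0705] len 0.071
```

Request:
send_rows([
  [[0,0,0.03,0,0,0,-1],[0,0,0.025,0,0,0,-1],[0,0,0.011,0,0,0,-1],[0,0,0.004,0,0,0,-1],[0,0,0.0008,0,0,0,-1],[0,0,0,0,0,0,-1],[0,0,0,0,0,0,-1]],
])

```text
time_s: 57.1
position: [0.4622, -0.4105, 0.0544]
tool_rot: [[0.707, 0.707, 0.001], [0.707, -0.707, -0.0], [0.001, 0.001, -1.0]]
ft_force: [-0.2, -1.1, -0.8]
grip_width: 0.0308
gripper_force: 39.8
```

Request:
send_rows([
  [[0,0,0,0,0,0,-0.1],[0,0,0,0,0,0,0.2],[0,0,0,0,0,0,0.2],[0,0,0,0,0,0,0.2],[0,0,-0.015,0,0,0,0.2],[0,0,-0.03,0,0,0,0.2],[0,0,-0.03,0,0,0,0.2],[0,0,-0.01,0,0,0,0.2],[0,0,0,0,0,0,0.2]],
])

```text
time_s: 58.22
position: [0.462, -0.4104, 0.1393]
tool_rot: [[0.707, 0.707, 0.002], [0.707, -0.707, -0.0], [0.001, 0.001, -1.0]]
ft_force: [0.8, 0.7, 0.0]
grip_width: 0.0514
gripper_force: 0.0
```

Request:
send_rows([
  [[0.0357,-0.0044,0,0,0,0,0.3],[0.0357,-0.0044,0,0,0,0,0.3],[0.0357,-0.0044,0,0,0,0,0.3],[0.0357,-0.0044,0,0,0,0,0.3],[0.0357,-0.0044,0,0,0,0,0.3],[0,0,0,0,0,0,0.3],[0,0,0,0,0,0,0.3]],
])

```text
time_s: 59.1
position: [0.5721, -0.2689, 0.1381]
tool_rot: [[0.707, 0.707, -0.001], [0.707, -0.707, 0.002], [0.001, -0.002, -1.0]]
ft_force: [-0.8, 0.3, -0.2]
grip_width: 0.0556
gripper_force: 0.0
```

```bash
python3 cyc.py C; python3 - <<'E'
from h import *
im,p=cloud("wrist"); X,Y,Z=[p[...,i] for i in range(3)]
hsv=cv2.cvtColor(im,cv2.COLOR_RGB2HSV); H,S,V=[hsv[...,i].astype(int) for i in range(3)]
rects(im,p,((H<10)|(H>170))&(S>120)&(Z>.035)&(Z<.07)&(Y<-.2)&(Y>-.5),50)
E
```

```text
t 59.1 P [ 0.5721 -0.2689  0.1381] q [-36.  36.  70.   0.  74.   9.] w 0.0556
turn [-0.0015 -0.0006 -0.0003] shift [0.001  0.0002 0.    ] len 0.001
turn [0. 0. 0.] shift [0.     0.     0.0851] len 0.085
turn [0. 0. 0.] shift [ 0.     0.    -0.072] len 0.072
turn [0. 0. 0.] shift [-0.1756 -0.0687  0.    ] len 0.189
turn [0. 0. 0.] shift [0.    0.    0.072] len 0.072
px [466.  53.] n 999 rect ctr 735.8 -269.3 wh 4.4 28.1 ang 26.1 med [ 733.3 -266.6   54.9] zmax 70.0
px [531. 151.] n 547 rect ctr 734.9 -352.8 wh 17.4 18.2 ang 44.8 med [ 735.  -352.6   46.6] zmax 49.0
px [350. 165.] n 472 rect ctr 638.1 -269.2 wh 16.7 16.3 ang 45.5 med [ 637.9 -269.3   51.5] zmax 53.6
px [284. 226.] n 400 rect ctr 573.9 -268.4 wh 16.4 16.7 ang 70.1 med [ 574.  -268.5   51.5] zmax 53.8
```

Request:
send_rows([
  [[0.0012,0,0.03,0,0,0,0.3],[0,0,0.03,0,0,0,0.3],[0,0,0.02,0,0,0,0.3],[0,0,0.0055,0,0,0,0.3],[0,0,0,0,0,0,0.3],[0,0,0,0,0,0,-1],[0,0,0,0,0,0,-1],[0,0,0,0,0,0,-1],[0,0,0,0,0,0,-1],[0,0,0,0,0,0,-1]],
], squeeze=40)

```text
time_s: 60.4
position: [0.574, -0.2681, 0.0547]
tool_rot: [[0.707, 0.707, 0.002], [0.707, -0.707, -0.001], [0.001, 0.002, -1.0]]
ft_force: [-1.5, -0.0, 6.2]
grip_width: 0.0306
gripper_force: 39.7
```

Request:
send_rows([
  [[0,0,-0.012,0,0,0,-1],[0,0,-0.03,0,0,0,-1],[0,0,-0.03,0,0,0,-1],[0,0,0,0,0,0,-1],[-0.0351,-0.0137,0,0,0,0,-1],[-0.0351,-0.0137,0,0,0,0,-1],[-0.0351,-0.0137,0,0,0,0,-1],[-0.0351,-0.0137,0,0,0,0,-1],[-0.0352,-0.0139,0,0,0,0,-1],[0,0,0,0,0,0,-1],[0,0,0,0,0,0,-1]],
])

```text
time_s: 61.78
position: [0.401, -0.343, 0.1249]
tool_rot: [[0.707, 0.707, 0.001], [0.707, -0.707, 0.002], [0.002, -0.001, -1.0]]
ft_force: [-0.3, 0.8, -0.8]
grip_width: 0.0308
gripper_force: 39.8
```

```bash
python3 - <<'E'
from h import *
plan(([.4002,-.3439,.053],down(45)))
E
```

```text
t 61.775 P [ 0.401  -0.343   0.1249] q [-53.  27.  89.   0.  63.  -8.] w 0.0308
turn [-0.0007 -0.0015 -0.0003] shift [-0.0012  0.0001  0.0719] len 0.072
```

Request:
send_rows([
  [[-0.001,0,0.03,0,0,0,-1],[0,0,0.026,0,0,0,-1],[0,0,0.011,0,0,0,-1],[0,0,0.004,0,0,0,-1],[0,0,0.001,0,0,0,-1],[0,0,0,0,0,0,-1],[0,0,0,0,0,0,-1]],
])

```text
time_s: 62.65
position: [0.4003, -0.3442, 0.0539]
tool_rot: [[0.707, 0.707, 0.002], [0.707, -0.707, -0.0], [0.001, 0.001, -1.0]]
ft_force: [0.1, -0.2, -0.8]
grip_width: 0.0308
gripper_force: 39.9
```

Request:
send_rows([
  [[0,0,0,0,0,0,-0.1],[0,0,0,0,0,0,0.2],[0,0,0,0,0,0,0.2],[0,0,0,0,0,0,0.2],[0,0,-0.015,0,0,0,0.2],[0,0,-0.03,0,0,0,0.2],[0,0,-0.03,0,0,0,0.2],[0,0,-0.01,0,0,0,0.2],[0,0,0,0,0,0,0.2]],
])

```text
time_s: 63.78
position: [0.4001, -0.3441, 0.1387]
tool_rot: [[0.707, 0.707, 0.002], [0.707, -0.707, -0.0], [0.001, 0.001, -1.0]]
ft_force: [0.4, 0.1, -0.8]
grip_width: 0.0513
gripper_force: 0.0
```

Request:
send_rows([
  [[0.0315,0.0165,0,0,0,0,0.3],[0.0315,0.0165,0,0,0,0,0.3],[0.0315,0.0165,0,0,0,0,0.3],[0.0315,0.0165,0,0,0,0,0.3],[0.0315,0.0165,0,0,0,0,0.3],[0.0315,0.0165,0,0,0,0,0.3],[0.0315,0.0165,0,0,0,0,0.3],[0,0,0,0,0,0,0.3],[0,0,0,0,0,0,0.3]],
])

```text
time_s: 64.9
position: [0.6369, -0.2698, 0.1373]
tool_rot: [[0.707, 0.707, -0.001], [0.707, -0.707, 0.002], [0.0, -0.002, -1.0]]
ft_force: [0.3, 0.2, -0.1]
grip_width: 0.0555
gripper_force: 0.0
```

```bash
python3 cyc.py A
```

```text
t 64.9 P [ 0.6369 -0.2698  0.1373] q [-33.  41.  59.   0.  80.  12.] w 0.0555
turn [-0.0022 -0.0004 -0.0003] shift [ 0.001  -0.0002  0.    ] len 0.001
turn [0. 0. 0.] shift [0.     0.     0.0843] len 0.084
turn [0. 0. 0.] shift [ 0.     0.    -0.072] len 0.072
turn [0. 0. 0.] shift [-0.1773 -0.0652  0.    ] len 0.189
turn [0. 0. 0.] shift [0.    0.    0.072] len 0.072
```

Request:
send_rows([
  [[0.001,0,0.03,0,0,0,0.3],[0,0,0.03,0,0,0,0.3],[0,0,0.02,0,0,0,0.3],[0,0,0.0045,0,0,0,0.3],[0,0,0,0,0,0,0.3],[0,0,0,0,0,0,-1],[0,0,0,0,0,0,-1],[0,0,0,0,0,0,-1],[0,0,0,0,0,0,-1],[0,0,0,0,0,0,-1]],
], squeeze=40)

```text
time_s: 66.15
position: [0.6388, -0.2694, 0.0554]
tool_rot: [[0.707, 0.707, 0.002], [0.707, -0.707, -0.001], [0.001, 0.002, -1.0]]
ft_force: [-1.6, -0.3, 6.7]
grip_width: 0.0303
gripper_force: 39.8
```

Request:
send_rows([
  [[0,0,-0.012,0,0,0,-1],[0,0,-0.03,0,0,0,-1],[0,0,-0.03,0,0,0,-1],[0,0,0,0,0,0,-1],[-0.0355,-0.013,0,0,0,0,-1],[-0.0355,-0.013,0,0,0,0,-1],[-0.0355,-0.013,0,0,0,0,-1],[-0.0355,-0.013,0,0,0,0,-1],[-0.0355,-0.013,0,0,0,0,-1],[0,0,0,0,0,0,-1],[0,0,0,0,0,0,-1]],
])

```text
time_s: 67.53
position: [0.4672, -0.3483, 0.1254]
tool_rot: [[0.707, 0.707, 0.001], [0.707, -0.707, 0.002], [0.002, -0.001, -1.0]]
ft_force: [0.3, -0.0, -0.4]
grip_width: 0.0308
gripper_force: 39.8
```

```bash
python3 - <<'E'
from h import *
plan(([.466,-.3483,.053],down(45)))
E
```

```text
t 67.525 P [ 0.4672 -0.3483  0.1254] q [-48.  32.  80.   0.  68.  -3.] w 0.0308
turn [-0.0007 -0.0015 -0.0003] shift [-0.0008 -0.0008  0.0724] len 0.072
```

Set down the last stone, then retract high and aside for a final check.

Request:
send_rows([
  [[-0.0008,-0.0008,0.03,0,0,0,-1],[0,0,0.026,0,0,0,-1],[0,0,0.011,0,0,0,-1],[0,0,0.004,0,0,0,-1],[0,0,0.001,0,0,0,-1],[0,0,0,0,0,0,-1],[0,0,0,0,0,0,-1]],
])

```text
time_s: 68.4
position: [0.466, -0.3488, 0.0544]
tool_rot: [[0.707, 0.707, 0.002], [0.707, -0.707, 0.0], [0.001, 0.001, -1.0]]
ft_force: [0.2, 0.6, 0.1]
grip_width: 0.0304
gripper_force: 39.9
```

Request:
send_rows([
  [[0,0,0,0,0,0,-0.1],[0,0,0,0,0,0,0.2],[0,0,0,0,0,0,0.2],[0,0,0,0,0,0,0.2],[0,0,-0.015,0,0,0,0.2],[0,0,-0.03,0,0,0,0.2],[0,0,-0.04,0,0,0,0.2],[0,0,-0.04,0,0,0,0.2],[0,0,-0.04,0,0,0,0.2],[0,0,-0.04,0,0,0,0.2],[0,0,-0.03,0,0,0,0.2]],
])

```text
time_s: 69.78
position: [0.4655, -0.3486, 0.292]
tool_rot: [[0.707, 0.707, 0.003], [0.707, -0.707, -0.001], [0.001, 0.003, -1.0]]
ft_force: [-0.6, -0.7, -0.4]
grip_width: 0.0514
gripper_force: 0.0
```

Request:
send_rows([
  [[-0.03,0.03,0,0,0,0,0.2],[-0.03,0.03,0,0,0,0,0.2],[-0.03,0.02,0,0,0,0,0.2],[-0.03,0.01,0,0,0,0,0.2],[-0.03,0,0,0,0,0,0.2],[-0.03,0,0,0,0,0,0.2],[-0.03,0,0,0,0,0,0.2],[0,0,0,0,0,0,0.2],[0,0,0,0,0,0,0.2]],
])

```text
time_s: 70.9
position: [0.3811, -0.5603, 0.2894]
tool_rot: [[0.707, 0.707, 0.001], [0.707, -0.707, 0.0], [0.001, 0.001, -1.0]]
ft_force: [0.6, -0.0, -0.0]
grip_width: 0.051
gripper_force: 0.0
```

```bash
python3 - <<'E'
from h import *
s=telemetry.observe(); print(s["time_s"],s["position"])
im,p=cloud("scene"); save(im,"s9.png",1.4)
X,Y,Z=[p[...,i] for i in range(3)]
m=(abs(X-.46)<.1)&(abs(Y-.4)<.08)&(Z>.02)&(Z<.16)&(im[...,0].astype(int)>im[...,2]+25)
q=p[m]; c,*_=np.linalg.lstsq(np.c_[q[:,[0,2]],np.ones(len(q))],q[:,1],rcond=None); print("board y=a x+b z+c",c)
im,p=cloud("top"); X,Y,Z=[p[...,i] for i in range(3)]
hsv=cv2.cvtColor(im,cv2.COLOR_RGB2HSV); H,S,V=[hsv[...,i].astype(int) for i in range(3)]
print("dots");rects(im,p,(X>.3)&((H<10)|(H>170))&(S>100)&(Z>.035)&(Z<.07)&(Y<-.2)&(Y>-.5),8)
print("fan");rects(im,p,terr(im,p,.009),20,3); print("loose");plates(im,p)
E
```

```text
70.9 [ 0.38109086 -0.56033304  0.2894079 ]
board y=a x+b z+c [0.02061121 0.31070487 0.36072405]
dots
px [355. 146.] n 12 rect ctr 761.6 -221.0 wh 18.1 2.7 ang 6.3 med [ 759.5 -221.    54.7] zmax 68.3
px [367. 153.] n 9 rect ctr 734.2 -265.7 wh 2.9 20.8 ang 18.4 med [ 732.5 -262.2   58.8] zmax 69.6
px [391. 155.] n 22 rect ctr 733.6 -352.6 wh 14.7 18.6 ang 87.0 med [ 733.9 -352.2   44.4] zmax 51.8
px [391. 230.] n 21 rect ctr 464.2 -346.7 wh 13.8 15.7 ang 1.3 med [ 464.3 -348.    50.1] zmax 55.4
px [409. 231.] n 23 rect ctr 460.3 -409.6 wh 17.1 15.7 ang 9.1 med [ 461.9 -409.2   47.9] zmax 52.4
px [408. 251.] n 22 rect ctr 394.7 -406.5 wh 14.1 16.2 ang 41.4 med [ 393.1 -405.1   50.3] zmax 54.6
fan
px [298. 180.] n 275 rect ctr 644.7 -21.2 wh 230.5 42.6 ang 89.0 med [634.1 -26.3  16. ] zmax 29.3
loose
px [185. 228.] n 158 rect ctr 461.4 379.6 wh 154.6 9.8 ang 1.2 med [462.  378.6  17.2] zmax 29.9
```

View pics/s9.png

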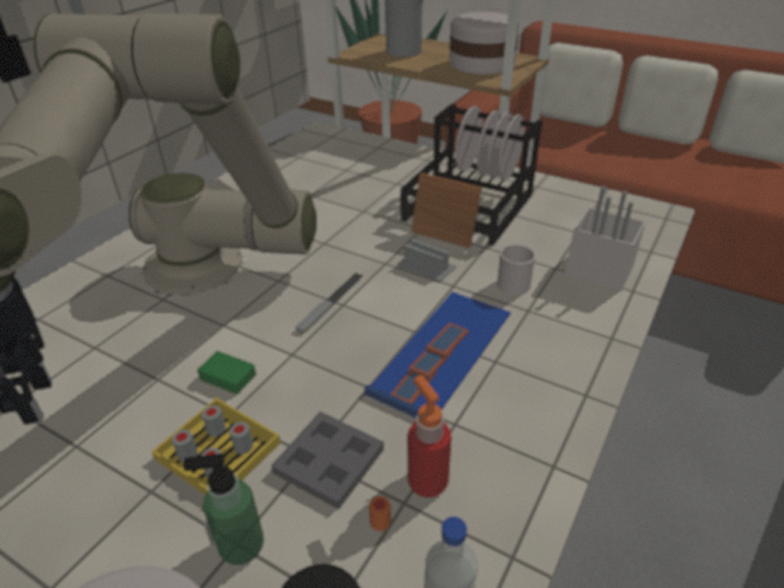

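The final view shows everything in place:
- **Board:** leaning on the rail at (445,210).
- **Plates:** a straight fan of three at (430,362).
- **Stones:** all four in the drainer, near (213,418), (183,442), (241,435) and (213,458).
- **Tray:** its pockets at (328,455) are empty.

I'm handing the job in.

```bash
python3 -c "
from rig import env; print(env.close_job())"
```

```text
the job is handed in; nothing more can be done
None
```

The job is handed in, though the hand-in gave no verdict: the board leans against the rack's front rail, the three plates present lie in a straight overlapping fan from the stop bar, and all four stones stand in the drainer.

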